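# Check the swing clamps and touch off the rest buttons

## Task

Get the fixture ready for the next plate: swing the arm of every clamp up and over through its whole travel, leave each one that goes fully back in its socket with the arm lying back, and lift out each one that binds part-way and stand it upright in the reject tray with its arm still stuck where it bound. Only then take the touch probe from its stand, touch its tip lightly on the middle of all four rest buttons in turn from the robot's left to its right (also where there is no clamp), and hang it back in its stand. Leave the other tools and blocks where they lie.

Things in the scene. Friction and masses are not known exactly. Their poses are not given: they have to be found in the camera images.
- fixture: Fixture plate, aluminium, 190 (x) x 500 (y) x 36 mm high, bolted to the machine table, long side across the robot's view; x axis away from the robot, y to the left, z up; yawed up to 0.1 rad. Origin: centre of its underside, on the table (z = 0). Four rectangular through-sockets 61 x 45 mm at x = +50, y = +195, +65, -65, -195 mm hold the clamps; one may be empty.
- pad_1: Rest button 1 of 4, counted from the robot's left (+y): round steel button 24 mm across, a dark dot in the middle of its flat top, fixed on the fixture plate at x = -19, y = +195 mm in its frame, in front (robot side) of a socket. Origin: centre of its top face, 48 mm above the table.
- pad_2: Rest button 2 of 4, counted from the robot's left (+y): round steel button 24 mm across, a dark dot in the middle of its flat top, fixed on the fixture plate at x = -19, y = +65 mm in its frame, in front (robot side) of a socket. Origin: centre of its top face, 48 mm above the table.
- pad_3: Rest button 3 of 4, counted from the robot's left (+y): round steel button 24 mm across, a dark dot in the middle of its flat top, fixed on the fixture plate at x = -19, y = -65 mm in its frame, in front (robot side) of a socket. Origin: centre of its top face, 48 mm above the table.
- pad_4: Rest button 4 of 4, counted from the robot's left (+y): round steel button 24 mm across, a dark dot in the middle of its flat top, fixed on the fixture plate at x = -19, y = -195 mm in its frame, in front (robot side) of a socket. Origin: centre of its top face, 48 mm above the table.
- clamp_a_lug (a point): Loose clamp a, 0.75 kg; up to four look alike. Shank 60 x 44 mm, 24 mm long, in a socket; flange 84 x 60 x 12 mm on the plate; upright lug 26 (x) x 30 (y) x 44 mm on it: grip its y sides to lift the clamp straight out, once the arm is back. Axes as the plate's when seated. Point: in the lug, 16 mm below its top, 28 above the flange, 64 above the shank's bottom, 76 above the table when seated.
- clamp_b_lug (a point): Loose clamp b, 0.75 kg; up to four look alike. Shank 60 x 44 mm, 24 mm long, in a socket; flange 84 x 60 x 12 mm on the plate; upright lug 26 (x) x 30 (y) x 44 mm on it: grip its y sides to lift the clamp straight out, once the arm is back. Axes as the plate's when seated. Point: in the lug, 16 mm below its top, 28 above the flange, 64 above the shank's bottom, 76 above the table when seated.
- clamp_c_lug (a point): Loose clamp c, 0.75 kg; up to four look alike. Shank 60 x 44 mm, 24 mm long, in a socket; flange 84 x 60 x 12 mm on the plate; upright lug 26 (x) x 30 (y) x 44 mm on it: grip its y sides to lift the clamp straight out, once the arm is back. Axes as the plate's when seated. Point: in the lug, 16 mm below its top, 28 above the flange, 64 above the shank's bottom, 76 above the table when seated.
- clamp_d_lug (a point): Loose clamp d, 0.75 kg; up to four look alike. Shank 60 x 44 mm, 24 mm long, in a socket; flange 84 x 60 x 12 mm on the plate; upright lug 26 (x) x 30 (y) x 44 mm on it: grip its y sides to lift the clamp straight out, once the arm is back. Axes as the plate's when seated. Point: in the lug, 16 mm below its top, 28 above the flange, 64 above the shank's bottom, 76 above the table when seated.
- clamp_a_arm (a joint): Arm of clamp a (rad): 0 = down, level, over the rest button, where all start; 1.57 = upright; 2.62 = fully back, leaning away from the robot. Hinge axis along y, 46 mm further in x than the lug point and 28 mm above it. Arm 24 mm wide, 16 thick, 104 long; 72 mm from the hinge a revolving cross handle, an 18 mm black ball each side, 58 mm over all in y, to pinch.
- clamp_b_arm (a joint): Arm of clamp b; angles and sizes as for clamp_a_arm. On every clamp the arm swings freely (about 1 N at the handle) and falls to whichever side it leans. A sound arm goes fully back to 2.62 and rests there. One that binds stops dead past upright, 0.4 rad or more short of fully back, and rests leaning on that point; which ones is found only by trying.
- clamp_c_arm (a joint): Arm of clamp c; angles, sizes and behaviour as for clamp_a_arm and clamp_b_arm: 0 down, 2.62 fully back.
- clamp_d_arm (a joint): Arm of clamp d; angles, sizes and behaviour as for clamp_a_arm and clamp_b_arm: 0 down, 2.62 fully back.
- tray: Reject tray: loose open grey plastic tray, 240 (its x) x 170 (its y) x 40 mm high, walls and floor 4 mm, 1.2 kg, flat on the table to the left or right of the fixture plate, its x axis roughly away from the robot. Origin: centre of its underside. Two clamps fit, standing on their shanks, 50 mm either side of its middle along its x (the far one first leaves room for the hand).
- stand_seat (a point): The probe's stand, loose, 3 kg, on the other side of the fixture plate from the tray: base 100 x 120 mm, and a level shelf 92 x 90 mm, 8 mm thick, with a round 46 mm hole in which the probe hangs. Point: centre of the hole at the shelf's top face, 100 mm above the table.
- probe: Touch probe, 0.32 kg, hanging upright in its stand. From the top: round steel shank 20 mm across, 54 mm long (grip here); flange 54 mm across, 8 mm thick, resting on the shelf; black body 38 mm across, 30 mm long; thin stylus 50 mm long with a 6 mm ball. Origin: centre of the shank half-way up, 35 mm above the flange's underside, 115 mm above the ball's lowest point; z up along the probe.
- probe_tip (a point): Lowest point of the probe's stylus ball, 115 mm below the probe's origin when not pressed. The stylus is sprung along the probe's axis: it starts to sink in at about 0.8 N and has 6 mm of travel (3.2 N), then it is solid.
- bar_clamp: A bar clamp 300 mm long lying beyond the fixture; not part of the job, leave it alone. Origin: under the middle of its bar.
- hex_key: A hex key 110 mm long lying on the front edge of the fixture plate; leave it alone. Origin: under its long leg's middle.
- gauge_block: A steel gauge block 30 x 45 x 18 mm lying on the fixture plate between the two right-hand rest buttons; leave it alone. Origin: centre of its underside.
- mallet: A mallet lying beyond the fixture; leave it alone.
- step_block: A stepped clamp block 75 mm long beyond the fixture; leave it alone.
- strap: A strap clamp bar 130 mm long beyond the fixture; leave it alone.
Mind the look-alikes: they are no part of the job. What is shaped like the probe but green is not meant.

How it is judged:
On the way, in this order (a step that is already met when the one before it is completed fails the run):
1. Every clamp either sits in its own socket with its arm fully back, or, if it binds, stands in the reject tray with its arm stuck part-way, where it bound (((distance of clamp_a_lug from where it was at the start of the episode below 0.008 m and value of joint clamp_a_arm above 2.5 rad) or (x of clamp_a_lug in the frame of tray between -0.115 and 0.115 m and y of clamp_a_lug in the frame of tray between -0.08 and 0.08 m and z of clamp_a_lug in the frame of tray below 0.085 m and angle between clamp_a_lug's own z axis and vertical below 0.2 rad and linear speed of clamp_a below 0.03 m/s and value of joint clamp_a_arm between 1.65 and 2.4 rad)) and ((distance of clamp_b_lug from where it was at the start of the episode below 0.008 m and value of joint clamp_b_arm above 2.5 rad) or (x of clamp_b_lug in the frame of tray between -0.115 and 0.115 m and y of clamp_b_lug in the frame of tray between -0.08 and 0.08 m and z of clamp_b_lug in the frame of tray below 0.085 m and angle between clamp_b_lug's own z axis and vertical below 0.2 rad and linear speed of clamp_b below 0.03 m/s and value of joint clamp_b_arm between 1.65 and 2.4 rad)) and ((distance of clamp_c_lug from where it was at the start of the episode below 0.008 m and value of joint clamp_c_arm above 2.5 rad) or (x of clamp_c_lug in the frame of tray between -0.115 and 0.115 m and y of clamp_c_lug in the frame of tray between -0.08 and 0.08 m and z of clamp_c_lug in the frame of tray below 0.085 m and angle between clamp_c_lug's own z axis and vertical below 0.2 rad and linear speed of clamp_c below 0.03 m/s and value of joint clamp_c_arm between 1.65 and 2.4 rad)) and ((distance of clamp_d_lug from where it was at the start of the episode below 0.008 m and value of joint clamp_d_arm above 2.5 rad) or (x of clamp_d_lug in the frame of tray between -0.115 and 0.115 m and y of clamp_d_lug in the frame of tray between -0.08 and 0.08 m and z of clamp_d_lug in the frame of tray below 0.085 m and angle between clamp_d_lug's own z axis and vertical below 0.2 rad and linear speed of clamp_d below 0.03 m/s and value of joint clamp_d_arm between 1.65 and 2.4 rad))), for 0.3 s.
2. The probe tip touches rest button 1 (counted from the left) on its top (contact force between probe and pad_1 above 0.4 N and horizontal distance between probe_tip and pad_1 below 0.01 m), for 0.1 s.
3. The probe tip touches rest button 2 (counted from the left) on its top (contact force between probe and pad_2 above 0.4 N and horizontal distance between probe_tip and pad_2 below 0.01 m), for 0.1 s.
4. The probe tip touches rest button 3 (counted from the left) on its top (contact force between probe and pad_3 above 0.4 N and horizontal distance between probe_tip and pad_3 below 0.01 m), for 0.1 s.
5. The probe tip touches rest button 4 (counted from the left) on its top (contact force between probe and pad_4 above 0.4 N and horizontal distance between probe_tip and pad_4 below 0.01 m), for 0.1 s.
At the end, for the whole second after the job is handed in: Each clamp in its own socket (within 8 mm), arm beyond 2.5 rad, or, if it binds, upright (0.2 rad) and still in the reject tray, arm stuck between 1.65 and 2.4 rad; probe hanging upright in its stand (within 7 mm sideways, 6 mm in height, 0.08 rad), at rest (all of step 1 and horizontal distance between probe and stand_seat below 0.007 m and z of probe in the frame of stand_seat between 0.029 and 0.041 m and angle between probe's own z axis and vertical below 0.08 rad and linear speed of probe below 0.03 m/s); the robot touches nothing.
It fails at once if the probe is pressed hard on a rest button (over 20 N) (contact force between probe and pad_1 above 20 N or contact force between probe and pad_2 above 20 N or contact force between probe and pad_3 above 20 N or contact force between probe and pad_4 above 20 N).
It fails at once if a bystander (bar clamp, hex key, gauge block, mallet, step block, strap) is moved more than 30 mm (distance of any of bar_clamp, hex_key, gauge_block, mallet, step_block, strap from where it was at the start of the episode above 0.03 m).
Of clamp_a, clamp_b, clamp_c, clamp_d only 3 to 4 are there at a start; the rules pass over those that are not, and their reading is None.
At some moment in a run one of stand may be knocked a few centimetres aside while the robot is not near it.
It also fails if it takes over 210 s, if anything falls off the work surface, if the arm or the gripper's body presses on something with over 40 N, if the wrist force passes 120 N, or if a joint passes its speed limit or range.

## Robot

A 6-joint arm with a two-finger parallel gripper is mounted at the origin on the work surface. World frame = base frame: x ahead of the robot, y to its left, z up, the work surface at z = 0. Lengths are in m, angles in rad, forces in N, time in s.
With the tool pointing down it reaches from about 0.3 to 0.775 m from the base axis. Payload 14.6 kg.
Tool frame: the origin (TCP) lies at the centre of the arm's flange, where the gripper is bolted on; the fingertips stand 173 mm ahead of it and the grasp point (between the pads) lies grip_point_offset ahead of it (grip_point_offset is the distance from the TCP to the grasp point, in m); x points along the fingers, y is the direction in which the jaws open and shut, and the axes are right-handed (so a half turn about x gives the same grasp; the last joint's range is limited). The gripper opens to 85 mm and grips with 20 to 120 N. Pads are 22 mm wide; open, the fingers measure 114 mm over their backs; the gripper's body (76 mm by 85 mm) begins 54 mm behind the grasp point. The pads swing forward as they close: fully open they stand 13 mm farther back than shut.
Start: joints at [-1.294, 0.3, 1.521, -0, 1.321, -0.067], TCP at [0.185, -0.518, 0.405] pointing down, gripper open.
Joint ranges: [-3.03, 3.03], [-0.79, 2.21], [0.23, 2.52], [-1.04, 4.18], [0, 3.07], [-2.55, 2.55]. Speed limits (rad/s): [2.22, 2.22, 2.57, 3.14, 3.14, 3.14].

## Interface

Orientations are given as a unit quaternion [w, x, y, z].
In Python, from workcell import observe, snapshot, camera_model, sign_off, find_in, grip_point_offset gives the robot as it stands. The module is installed in compiled form; this text tells all that it offers.
- The arm moves only by the shell command python3 -m creep 'ROWS'. ROWS is JSON, a list of rows, each an object of numbers: "wx", "wy", "wz": the turn, a rotation vector about the tool's x, y, z in degrees; "x", "y", "z": the shift along the tool's x, y, z in m; "gripper": the finger opening in m, from 0 to 0.0854. In form: [{"wx": .., "wy": .., "wz": .., "x": .., "y": .., "z": .., "gripper": ..}, ...]. A call has 1 to 8 rows; each row shifts and turns the commanded pose from where the row before left it, along the tool's axes as they then stand; what a row does not reach is not made up. A row lasts 1/12 s, in which the tool goes at most 41.7 mm and 7.16 degrees, less where a joint would pass 70% of its speed; a pose out of reach is approached as far as the arm can. A call is refused whole if a number of a shift passes 0.0417 or a number of a turn 7.16, either way. A call with a gripper value outside its range is refused whole. The fingers move at their own pace and stop on an object; the grip force is fixed at half the most. Time passes only in rows, so rows that do not move let the fingers close. It gives the time, the measured TCP pose, the force and the opening at its end, in the units of the state.
- observe(): the state, without advancing time (a new reading comes with each control period).
- snapshot(name): name is "side" or "top" or "wrist"; returns the picture (400x640x3 uint8, red, green, blue); there is no depth.
- camera_model(name): a dict with "fx", "fy", "cx", "cy" (pixels), "T" (4x4, takes a point from camera to world coordinates). Camera axes: x right, y up, looking along -z (the intrinsics and any distortion apply to the point x, -y, -z); pixel columns grow to the right and rows downward; lengths in m; the calibration is good to about 2 mm. The wrist camera is an equidistant fisheye: a pixel r from the principal point sees the ray r / f radians off the axis. A picture is of the moment at which its call begins: read the wrist's pose just before it. camera_model takes no time and is no camera call; for the wrist camera it gives the pose at the moment of the call.
- sign_off(): hands the job in, once; it reports no verdict.
Trained networks look in the newest picture that a camera, given by its name, has taken for a name from the list of things; names that differ only in an ending like _2 or _b are one class to them, and where a whole thing is asked for, a point or a joint stands for the part that bears it (a point fixed in the world has none). Each returns a list of dicts, best first, with "conf" (0 to 1); they miss things now and then, are a little off and sometimes report something else, mostly with a low value. They report only what shows in the picture. A call takes as long as a camera call. They do not tell look-alikes from the thing itself.
- find_in(name, camera): "pixel" ([column, row] in pixels, amid what is visible of it).
The state is a dict: "clock": time; "joint_positions": joint angles; "qd": joint speeds; "joint_torque": joint torques, N m; "tool_pos": TCP position; "orientation": TCP orientation; "wrist_force": force on the tool from outside, world axes, zero at the start; "ft_torque": the same for the moment, N m; "width": finger opening in m.
Only numpy, scipy, OpenCV 4.12 (cv2) and the standard library are available. Lean on these libraries where they do the work, as an engineer would, in place of code of your own. Each camera call takes 0.05 s, during which the arm holds its last target. There are 200 camera calls.

## Working session

There is one attempt and no reset: what is moved stays moved. The work goes in short steps, Python scripts to look and compute and a shell command to move; the robot and the scene stay as the last step left them, time stands still between calls to the robot, and variables do not carry over. Pictures are saved under pics/ and viewed, about 12 in all and at most 16, crops included, and the job is handed in when it is done.

```bash
mkdir -p pics; ls; cat > h.py <<'E'
import numpy as np, cv2
from workcell import *
from scipy.spatial.transform import Rotation as R
def save(n,cam,crop=None,s=1):
    im=snapshot(cam); 
    if crop: im=im[crop[1]:crop[3],crop[0]:crop[2]]
    im=cv2.resize(im,None,fx=s,fy=s,interpolation=cv2.INTER_CUBIC)
    cv2.imwrite('pics/%s.png'%n,im[:,:,::-1])
def ray(cam,p,m=None):
    m=m or camera_model(cam); T=np.array(m['T'])
    u=(p[0]-m['cx'])/m['fx']; v=(p[1]-m['cy'])/m['fy']
    if cam=='wrist':
        r=np.hypot(u,v); k=np.sin(r)/r if r>1e-9 else 1
        d=np.array([u*k,-v*k,-np.cos(r)])
    else: d=np.array([u,-v,-1.])
    return T[:3,3],T[:3,:3]@d
def at_z(cam,p,z,m=None):
    o,d=ray(cam,p,m); return o+d*(z-o[2])/d[2]
def proj(cam,P,m=None):
    m=m or camera_model(cam); T=np.array(m['T'])
    c=T[:3,:3].T@(np.array(P)-T[:3,3]); x,y,z=c[0],-c[1],-c[2]
    if cam=='wrist':
        r=np.hypot(x,y); t=np.arctan2(r,z); return np.array([m['cx']+m['fx']*t*x/r,m['cy']+m['fy']*t*y/r])
    return np.array([m['cx']+m['fx']*x/z,m['cy']+m['fy']*y/z])
def Rt():
    o=observe()['orientation']; return R.from_quat([o[1],o[2],o[3],o[0]])
def gp():
    o=observe(); return np.array(o['tool_pos'])+Rt().apply([grip_point_offset if not callable(grip_point_offset) else grip_point_offset(),0,0])
E
python3 - <<'E'
from h import *
o=observe(); print(o, grip_point_offset); print(Rt().as_matrix().round(3))
for c in ('top','side','wrist'):
    m=camera_model(c); print(c,{k:np.round(v,3).tolist() for k,v in m.items()}); save(c+'0',c)
for n in ('pad_1','clamp_a_lug','clamp_a_arm','tray','stand_seat','probe','fixture','gauge_block','hex_key'):
    print(n,[(d['pixel'],round(d['conf'],2)) for d in find_in(n,'top')])
E
```

```text
pics
{'clock': 0.0, 'joint_positions': array([-1.29358286e+00,  3.00458772e-01,  1.52161033e+00,  3.84664125e-05,
        1.32071030e+00, -6.66258013e-02]), 'qd': array([-0.00127662,  0.00058748, -0.00066536,  0.00097461, -0.00044685,
        0.00035046]), 'joint_torque': array([ 2.04832257e-03, -5.43500447e+01, -3.61789334e+01, -3.97400436e-05,
        4.05887811e-03, -5.04118100e-05]), 'tool_pos': array([ 0.18538214, -0.51777148,  0.40411558]), 'orientation': array([-0.1205456 , -0.6966522 , -0.12138288,  0.69671419]), 'wrist_force': array([-0.07009665, -0.37418131,  0.12629816]), 'ft_torque': array([ 0.00126314, -0.05346009,  0.00246321]), 'width': 0.08580281821728704} 0.1547
[[-0.     0.337 -0.941]
 [ 0.001 -0.941 -0.337]
 [-1.    -0.001 -0.   ]]
top {'fx': 397.359, 'fy': 397.359, 'cx': 322.736, 'cy': 199.99, 'T': [[-0.015, 0.991, -0.134, 0.473], [-1.0, -0.014, 0.007, 0.082], [0.005, 0.134, 0.991, 1.239], [0.0, 0.0, 0.0, 1.0]]}
side {'fx': 434.897, 'fy': 434.897, 'cx': 318.929, 'cy': 200.158, 'T': [[0.957, 0.222, -0.185, 0.406], [-0.289, 0.728, -0.622, -0.649], [-0.003, 0.649, 0.761, 0.978], [0.0, 0.0, 0.0, 1.0]]}
wrist {'fx': 309.707, 'fy': 309.707, 'cx': 315.799, 'cy': 199.152, 'T': [[0.338, 0.897, 0.285, 0.259], [-0.941, 0.323, 0.102, -0.493], [-0.001, -0.302, 0.953, 0.372], [0.0, 0.0, 0.0, 1.0]]}
pad_1 [([288.4, 238.5], 0.52)]
clamp_a_lug [([323.8, 218.2], 0.91)]
clamp_a_arm [([330.1, 222.3], 0.59)]
tray [([476.4, 245.2], 0.73), ([310.0, 256.2], 0.7), ([387.2, 154.5], 0.66)]
stand_seat [([220.2, 250.3], 0.84)]
probe [([167.2, 250.9], 0.79), ([228.7, 206.0], 0.63), ([195.1, 204.4], 0.55), ([208.9, 251.1], 0.52)]
fixture [([348.9, 234.6], 0.71), ([331.2, 222.1], 0.67), ([373.2, 219.6], 0.23)]
gauge_block [([397.0, 235.9], 0.68)]
hex_key [([308.1, 258.5], 0.66), ([415.9, 209.6], 0.34)]
```

View pics/top0.png

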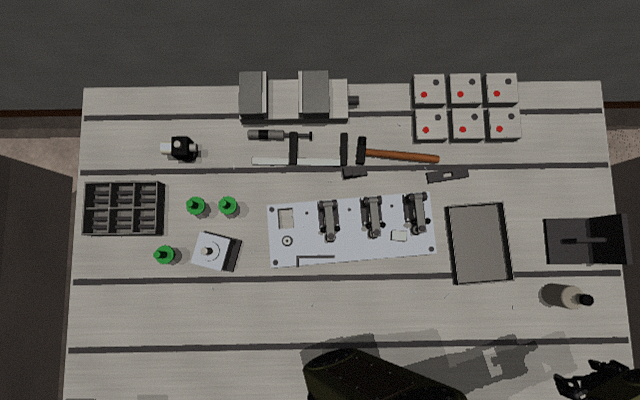

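View pics/side0.png

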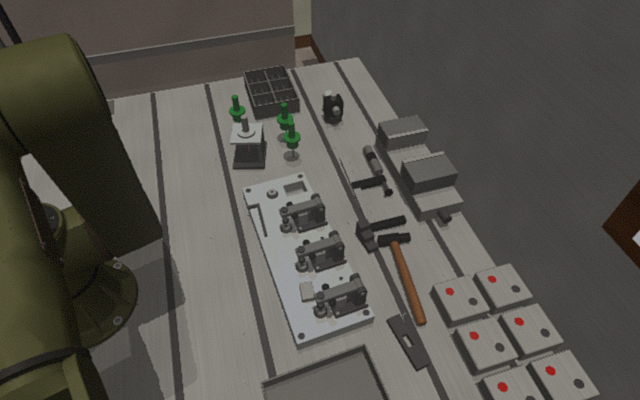

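```bash
python3 - <<'E'
from h import *
save('top1','top',(255,185,455,275),4)
save('top2','top',(150,190,250,280),5)
for n in ('pad_1','clamp_a_lug','clamp_a_arm','clamp_a','stand_seat','probe'):
    for c in ('side','top'):
        try: print(n,c,[(d['pixel'],round(d['conf'],2)) for d in find_in(n,c)])
        except Exception as e: print(n,e)
E
```

```text
pad_1 side [([303.7, 267.5], 0.5), ([317.2, 312.8], 0.5), ([285.5, 228.0], 0.46)]
pad_1 top [([286.7, 240.0], 0.67), ([387.6, 152.5], 0.59), ([414.0, 227.2], 0.51), ([370.5, 234.3], 0.47)]
clamp_a_lug side [([307.6, 212.8], 0.57)]
clamp_a_lug top [([325.8, 216.7], 0.81)]
clamp_a_arm side [([299.1, 208.5], 0.62)]
clamp_a_arm top [([331.4, 222.2], 0.97)]
clamp_a it knows: bar_clamp, clamp_a_arm, clamp_a_lug, clamp_b_arm, clamp_b_lug, clamp_c_arm, clamp_c_lug, clamp_d_arm, clamp_d_lug, fixture, gauge_block, hex_key, mallet, pad, probe, probe_tip, stand_seat, s
clamp_a it knows: bar_clamp, clamp_a_arm, clamp_a_lug, clamp_b_arm, clamp_b_lug, clamp_c_arm, clamp_c_lug, clamp_d_arm, clamp_d_lug, fixture, gauge_block, hex_key, mallet, pad, probe, probe_tip, stand_seat, s
stand_seat side [([248.0, 150.7], 0.8), ([334.2, 383.0], 0.43)]
stand_seat top [([221.2, 252.4], 0.88), ([416.5, 206.2], 0.36)]
probe side [([283.9, 117.6], 0.66), ([292.8, 134.4], 0.58), ([243.5, 131.8], 0.53), ([233.1, 108.7], 0.5)]
probe top [([210.3, 249.7], 0.72), ([195.7, 204.5], 0.68), ([228.2, 205.2], 0.67), ([165.1, 250.6], 0.57)]
```

View pics/top1.png

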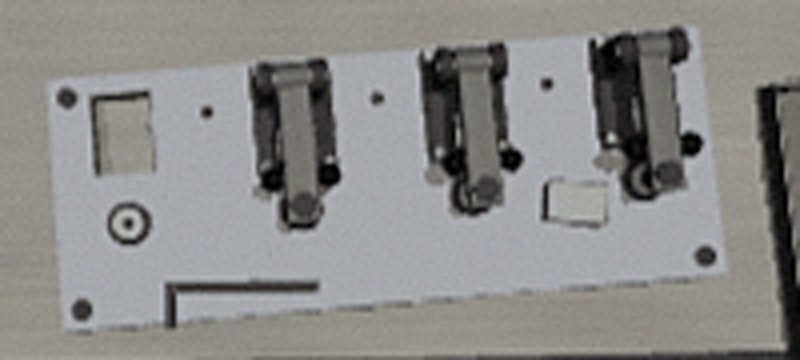

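```bash
python3 - <<'E'
from h import *
from scipy.optimize import least_squares
c=[(50,80),(692,28),(725,272),(65,330),(128,224),(93,96),(156,92)]
P=np.array([(95,250,36),(95,-250,36),(-95,-250,36),(-95,250,36),(-19,195,48),(80.5,217.5,36),(80.5,172.5,36)])/1000
W=np.array([at_z('top',(255+(x+.5)/4-.5,185+(y+.5)/4-.5),p[2])[:2] for (x,y),p in zip(c,P)])
f=lambda q:((R.from_euler('z',q[2]).apply(P)[:,:2]+q[:2]-W)).ravel()
s=least_squares(f,[.5,0,0]); print(s.x.round(4)); print((s.fun.reshape(-1,2)*1000).round(1))
q=s.x
A=lambda x,y:(R.from_euler('z',q[2]).apply([x,y,0])[:2]+q[:2]).round(4)
for i,y in enumerate((.195,.065,-.065,-.195)): print(i+1,'pad',A(-.019,y),'lug',A(.05,y),'hinge',A(.096,y),'handle',A(.024,y))
for p in ((209.5,249.5),(209,251)):print('probe top',at_z('top',p,.162))
# tray corners rim z=.04
for p in ((445,205),(507,202),(512,281),(453,283)): print('tray',at_z('top',p,.04))
E
```

```text
[ 0.5456 -0.0104  0.07  ]
[[-0.1  2. ]
 [ 1.6 -4.9]
 [-2.1 -2.7]
 [-1.5  0.6]
 [ 0.5 -0.7]
 [ 0.4  1.3]
 [ 1.2  4.4]]
1 pad [0.513  0.1828] lug [0.5818 0.1876] hinge [0.6277 0.1908] handle [0.5559 0.1858]
2 pad [0.5221 0.0531] lug [0.5909 0.0579] hinge [0.6368 0.0611] handle [0.565  0.0561]
3 pad [ 0.5312 -0.0766] lug [ 0.6    -0.0718] hinge [ 0.6459 -0.0686] handle [ 0.5741 -0.0736]
4 pad [ 0.5403 -0.2063] lug [ 0.6091 -0.2015] hinge [ 0.655  -0.1982] handle [ 0.5832 -0.2033]
probe top [0.48794212 0.38090182 0.162     ]
probe top [0.48396303 0.38214937 0.162     ]
tray [ 0.61364902 -0.29806731  0.04      ]
tray [ 0.62017   -0.4879419  0.04     ]
tray [ 0.3835758 -0.4846141  0.04     ]
tray [ 0.3804055  -0.30877569  0.04      ]
```

View pics/top2.png

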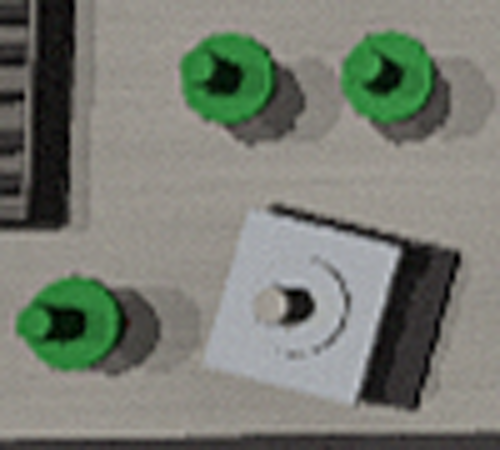

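```bash
python3 -m creep '[{"wx":5.23},{"wx":5.23},{"wx":5.23},{"y":-0.0325,"z":-0.0227},{"y":-0.0325,"z":-0.0227},{"y":-0.0325,"z":-0.0227},{"y":-0.0325,"z":-0.0227},{"y":-0.0325,"z":-0.0227}]'; python3 -m creep '[{"y":-0.0325,"z":-0.0227},{"y":-0.0325,"z":-0.0227},{"y":-0.0325,"z":-0.0227},{"y":-0.0325,"z":-0.0227},{"y":-0.0325,"z":-0.0227},{"y":-0.0325,"z":-0.0227},{"y":-0.0325,"z":-0.0227},{"y":-0.0325,"z":-0.0227}]'
python3 - <<'E'
from h import *
o=observe(); print(o['clock'],o['tool_pos'],Rt().as_matrix().round(3).tolist()); save('w1','wrist')
import pickle; pickle.dump(camera_model('wrist'),open('w1.pkl','wb'))
print([(d['pixel'],round(d['conf'],2)) for d in find_in('pad_1','wrist')])
print([(d['pixel'],round(d['conf'],2)) for d in find_in('clamp_a_arm','wrist')])
E
```

```text
1.2 [ 0.18539936 -0.51779478  0.40467997] [[-0.0, 0.337, -0.941], [0.0, -0.941, -0.337], [-1.0, -0.0, 0.0]]
[]
[]validation failed for argument at $[0]...
validation failed for argument at $[0]...
```

View pics/w1.png

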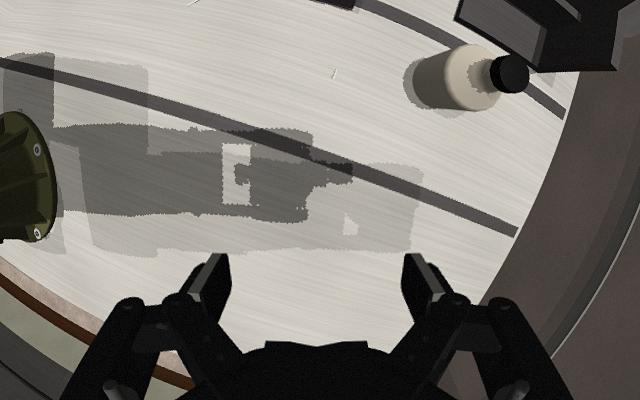

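```bash
python3 -m creep '[{"wx":5.23,"wy":0,"wz":0,"x":0,"y":0,"z":0,"gripper":0.085},{"wx":5.23,"wy":0,"wz":0,"x":0,"y":0,"z":0,"gripper":0.085},{"wx":5.23,"wy":0,"wz":0,"x":0,"y":0,"z":0,"gripper":0.085},{"wx":0,"wy":0,"wz":0,"x":0,"y":-0.0325,"z":-0.0227,"gripper":0.085},{"wx":0,"wy":0,"wz":0,"x":0,"y":-0.0325,"z":-0.0227,"gripper":0.085},{"wx":0,"wy":0,"wz":0,"x":0,"y":-0.0325,"z":-0.0227,"gripper":0.085},{"wx":0,"wy":0,"wz":0,"x":0,"y":-0.0325,"z":-0.0227,"gripper":0.085},{"wx":0,"wy":0,"wz":0,"x":0,"y":-0.0325,"z":-0.0227,"gripper":0.085}]'
python3 -m creep '[{"wx":0,"wy":0,"wz":0,"x":0,"y":-0.0325,"z":-0.0227,"gripper":0.085},{"wx":0,"wy":0,"wz":0,"x":0,"y":-0.0325,"z":-0.0227,"gripper":0.085},{"wx":0,"wy":0,"wz":0,"x":0,"y":-0.0325,"z":-0.0227,"gripper":0.085},{"wx":0,"wy":0,"wz":0,"x":0,"y":-0.0325,"z":-0.0227,"gripper":0.085},{"wx":0,"wy":0,"wz":0,"x":0,"y":-0.0325,"z":-0.0227,"gripper":0.085},{"wx":0,"wy":0,"wz":0,"x":0,"y":-0.0325,"z":-0.0227,"gripper":0.085},{"wx":0,"wy":0,"wz":0,"x":0,"y":-0.0325,"z":-0.0227,"gripper":0.085},{"wx":0,"wy":0,"wz":0,"x":0,"y":-0.0325,"z":-0.0227,"gripper":0.085}]'
python3 - <<'E'
from h import *
o=observe(); print(o['clock'],o['tool_pos'],Rt().as_matrix().round(3).tolist()); save('w1','wrist')
import pickle; pickle.dump(camera_model('wrist'),open('w1.pkl','wb'))
print([(d['pixel'],round(d['conf'],2)) for d in find_in('pad_1','wrist')])
print([(d['pixel'],round(d['conf'],2)) for d in find_in('clamp_a_arm','wrist')])
E
```

```text
clock: 2.02
tool_pos: [0.2877, -0.3461, 0.4048]
orientation: [0.025, 0.707, 0.024, -0.707]
wrist_force: [1.3, -0.9, 0.6]
width: 0.0851
clock: 2.68
tool_pos: [0.4508, -0.0737, 0.405]
orientation: [0.025, 0.707, 0.025, -0.706]
wrist_force: [0.1, -1.3, -0.9]
width: 0.0849
2.6833 [ 0.45075337 -0.07370634  0.40497579] [[0.001, 0.07, -0.998], [-0.0, -0.998, -0.07], [-1.0, 0.0, -0.001]]
[([210.1, 104.2], 0.88), ([434.6, 106.1], 0.75), ([116.0, 115.6], 0.65), ([326.1, 49.2], 0.53), ([309.4, 102.3], 0.37), ([17.6, 138.9], 0.18)]
[([184.9, 71.5], 0.77)]
```

View pics/w1.png

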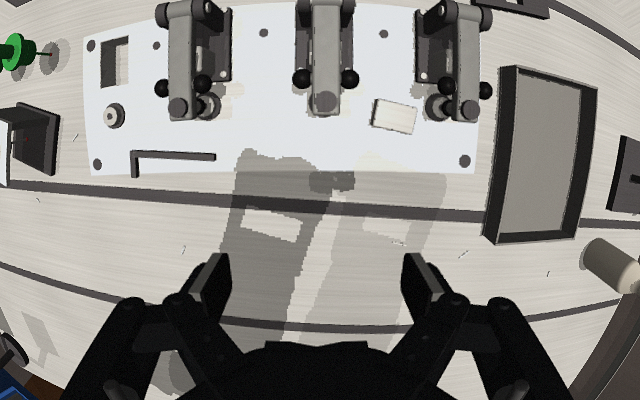

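```bash
python3 - <<'E'
from h import *
import pickle; m=pickle.load(open('w1.pkl','rb'))
from scipy.optimize import least_squares
px=[(91,175),(476,174),(115.5,115.5),(163,88.5),(202,84),(302,78),(350,78),(437,88),(486,91),(97,165)]
P=np.array([(-95,250,36),(-95,-250,36),(-19,195,48)]+[(24,y+s,104) for y in (65,-65,-195) for s in(20,-20)])/1000
W=np.array([at_z('wrist',p,q[2],m)[:2] for p,q in zip(px,P)])
f=lambda q:((R.from_euler('z',q[2]).apply(P)[:,:2]+q[:2]-W)).ravel()
s=least_squares(f,[.5,0,0]); print(s.x.round(4)); print((s.fun.reshape(-1,2)*1000).round(1))
q=s.x
A=lambda x,y:(R.from_euler('z',q[2]).apply([x,y,0])[:2]+q[:2]).round(4)
for i,y in enumerate((.195,.065,-.065,-.195)): print(i+1,'pad',A(-.019,y),'lug',A(.05,y),'hinge',A(.096,y),'handle',A(.024,y))
for p in ((503,65),(597,88),(576,242),(484,236)): print('tray',at_z('wrist',p,.04,m))
E
```

```text
[ 0.5332 -0.0084  0.0508]
[[-10.5   1.2]
 [-20.5   2.4]
 [-11.3   9.1]
 [ 10.4  -0.6]
 [  9.3  -0.6]
 [  6.5  -1.2]
 [  5.1  -0.4]
 [  7.8 -10.8]
 [  3.2   1.1]]
1 pad [0.5043 0.1853] lug [0.5732 0.1888] hinge [0.6191 0.1912] handle [0.5472 0.1875]
2 pad [0.5109 0.0555] lug [0.5798 0.059 ] hinge [0.6257 0.0613] handle [0.5538 0.0577]
3 pad [ 0.5175 -0.0743] lug [ 0.5864 -0.0708] hinge [ 0.6323 -0.0685] handle [ 0.5604 -0.0721]
4 pad [ 0.5241 -0.2042] lug [ 0.593  -0.2007] hinge [ 0.6389 -0.1983] handle [ 0.567 -0.202]
tray [ 0.60992685 -0.28237518  0.04      ]
tray [ 0.6259249  -0.46822567  0.04      ]
tray [ 0.38515199 -0.49408595  0.04      ]
tray [ 0.39169069 -0.29661016  0.04      ]
```

```bash
python3 - <<'E'
from h import *
import pickle; m=pickle.load(open('w1.pkl','rb')); m2=camera_model('wrist')
print(np.round(np.array(m['T'])-np.array(m2['T']),4).tolist()); print(np.round(m2['T'],3).tolist(),{k:v for k,v in m2.items() if k!='T'})
q=(.5456,-.0104,.07)
P=np.array([(-95,250,36),(-95,-250,36),(-19,195,48)]+[(24,y+s,104) for y in (65,-65,-195) for s in(20,-20)])/1000
P=R.from_euler('z',q[2]).apply(P)+[q[0],q[1],0]
for p in P: print(p.round(3),proj('wrist',p,m2).round(1),proj('top',p).round(1))
save('w2','wrist')
m=cv2.imread('pics/w2.png')
for p in P: cv2.circle(m,tuple(int(v) for v in proj('wrist',p,m2)),3,(0,0,255),1)
cv2.imwrite('pics/w2.png',m)
t=snapshot('top')[:,:,::-1].copy(); t=cv2.resize(t[185:275,255:455],None,fx=4,fy=4)
for p in P:
    u=proj('top',p); cv2.circle(t,(int((u[0]-255+.5)*4),int((u[1]-185+.5)*4)),4,(0,0,255),1)
cv2.imwrite('pics/both.png',np.vstack([cv2.resize(t,(640,288)),m[:260]]))
E
```

```text
[[-0.0009, 0.0006, -0.0015, 0.0021], [-0.0001, -0.0005, -0.0014, 0.0043], [-0.0011, 0.0016, 0.0005, 0.0005], [0.0, 0.0, 0.0, 0.0]]
[[0.075, 0.95, 0.302, 0.529], [-0.997, 0.072, 0.023, -0.069], [0.0, -0.303, 0.953, 0.373], [0.0, 0.0, 0.0, 1.0]] {'fx': 309.70691628693146, 'fy': 309.70691628693146, 'cx': 315.7993968035653, 'cy': 199.1518634584373}
[0.433 0.232 0.036] [ 89.7 174.9] [270.7 267.6]
[ 0.468 -0.266  0.036] [473.4 174.2] [436.8 253.3]
[0.513 0.183 0.048] [108.2 115.6] [286.8 240.4]
[0.564 0.076 0.104] [161.7  63.5] [322.5 221.5]
[0.566 0.036 0.104] [200.8  58.5] [336.4 220.3]
[ 0.573 -0.054  0.104] [301.6  52.6] [367.6 217.7]
[ 0.575 -0.094  0.104] [348.7  53.3] [381.5 216.5]
[ 0.582 -0.183  0.104] [446.9  61.8] [412.6 213.9]
[ 0.585 -0.223  0.104] [484.2  67.6] [426.5 212.7]
```

View pics/both.png

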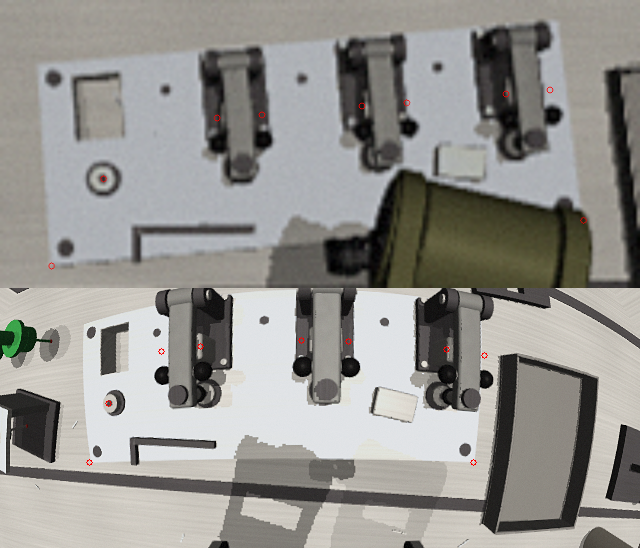

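```bash
python3 - <<'E'
from h import *
from scipy.optimize import least_squares
import pickle; m2=camera_model('wrist')
B=[(y+s)/1000 for y in (65,-65,-195) for s in(20,-20)]
Wp=[(163,88.5),(202,84),(302,78),(350,78),None,(486,91)]
Tp=[(272,175),(330,174),(455,158),(511,158),None,(690,143)]
C=[((-95,250,36),(91,175),(65,330)),((-95,-250,36),(476,174),(725,272)),((-19,195,48),(115.5,115.5),(128,224)),((95,250,36),None,(50,80)),((95,-250,36),None,(692,28))]
T=lambda t:np.array((255+(t[0]+.5)/4-.5,185+(t[1]+.5)/4-.5))
def f(q):
    r=[]; Rz=R.from_euler('z',q[2]); W=lambda p:Rz.apply(p)+[q[0],q[1],0]
    for y,w,t in zip(B,Wp,Tp):
        if w is None: continue
        p=W([q[3],y,q[4]]); r+=[proj('wrist',p,m2)-w,proj('top',p)-T(t)]
    for p,w,t in C:
        p=W(np.array(p)/1000)
        if w: r.append(proj('wrist',p,m2)-w)
        r.append(proj('top',p)-T(t))
    return np.concatenate(r)
s=least_squares(f,[.545,-.01,.07,.01,.1],loss='soft_l1'); q=s.x; print(q.round(4)); print(f(q).reshape(-1,2).round(1).tolist())
E
```

```text
[ 0.5455 -0.0139  0.0699  0.0007  0.1047]
[[-0.5, -0.9], [1.7, 1.2], [-0.4, -0.7], [1.2, 0.3], [0.6, 0.2], [1.3, 1.6], [-0.3, 0.7], [1.2, 0.5], [-1.2, -0.6], [1.6, 0.4], [-0.6, 0.2], [0.9, 0.5], [-1.6, -0.9], [2.1, 0.7], [-6.6, 0.2], [1.4, -0.2], [0.5, 0.1], [2.7, -0.5]]
```

```bash
cat >> h.py <<'E'
Q=np.array([.5455,-.0139,.0699])
def fix(p): return R.from_euler('z',-Q[2]).apply(np.array(p)-[Q[0],Q[1],0])
def st():
    o=observe(); print('t',round(o['clock'],2),'grip fix',fix(gp()).round(4),'world',gp().round(4),'F',np.round(o['wrist_force'],1),'w',round(o['width'],4),'tilt/yaw',Rt().as_matrix().round(3)[:,:2].T.tolist())
def to(fx,fy,z):
    d=np.array([fx,fy,z])-fix(gp()); v=R.from_euler('z',Q[2]).apply(d); print('tool delta',Rt().inv().apply(v).round(4))
E
python3 -c "
from h import *
st(); to(.001,-.065,.106)"
```

```text
t 2.93 grip fix [-0.0996 -0.0552  0.2499] world [ 0.45   -0.0759  0.2499] F [-0.  -1.   0.5] w 0.0848 tilt/yaw [[-0.0, -0.0, -1.0], [0.07, -0.998, 0.0]]
tool delta [ 0.1439  0.0098 -0.1006]
```

```bash
python3 -m creep '[{"wx":0,"wy":0,"wz":0,"x":0,"y":0.0033,"z":-0.0335,"gripper":0.085},{"wx":0,"wy":0,"wz":0,"x":0,"y":0.0033,"z":-0.0335,"gripper":0.085},{"wx":0,"wy":0,"wz":0,"x":0,"y":0.0033,"z":-0.0336,"gripper":0.085},{"wx":0,"wy":0,"wz":0,"x":0.036,"y":0,"z":0,"gripper":0.085},{"wx":0,"wy":0,"wz":0,"x":0.036,"y":0,"z":0,"gripper":0.085},{"wx":0,"wy":0,"wz":0,"x":0.036,"y":0,"z":0,"gripper":0.085},{"wx":0,"wy":0,"wz":0,"x":0.036,"y":0,"z":0,"gripper":0.085},{"wx":0,"wy":0,"wz":0,"x":0,"y":0,"z":0,"gripper":0.085}]'
python3 -c "
from h import *
st(); save('w3','wrist')
st()"
python3 -m creep '[{"wx":0,"wy":0,"wz":0,"x":0,"y":0,"z":0,"gripper":0.05},{"wx":0,"wy":0,"wz":0,"x":0,"y":0,"z":0,"gripper":0.05},{"wx":0,"wy":0,"wz":0,"x":0,"y":0,"z":0,"gripper":0.05},{"wx":0,"wy":0,"wz":0,"x":0,"y":0,"z":0,"gripper":0.05},{"wx":0,"wy":0,"wz":0,"x":0,"y":0,"z":0,"gripper":0.05},{"wx":0,"wy":0,"wz":0,"x":0,"y":0,"z":0,"gripper":0.05}]'
```

```text
clock: 3.6
tool_pos: [0.5493, -0.0799, 0.2544]
orientation: [-0.023, -0.703, -0.025, 0.71]
wrist_force: [-0.4, -0.5, -0.4]
width: 0.0852
t 3.6 grip fix [-0.0023 -0.0657  0.0997] world [ 0.5478 -0.0796  0.0997] F [-0.4 -0.5 -0.4] w 0.0852 tilt/yaw [[-0.01, 0.002, -1.0], [0.068, -0.998, -0.003]]
t 3.65 grip fix [-0.0007 -0.0659  0.1037] world [ 0.5494 -0.0797  0.1037] F [-0.4  0.3  0.9] w 0.085 tilt/yaw [[-0.006, 0.001, -1.0], [0.068, -0.998, -0.002]]
clock: 4.15
tool_pos: [0.5517, -0.0778, 0.2644]
orientation: [0.024, 0.708, 0.025, -0.705]
wrist_force: [-4.9, 11.5, 14.1]
width: 0.0543
```

View pics/w3.png

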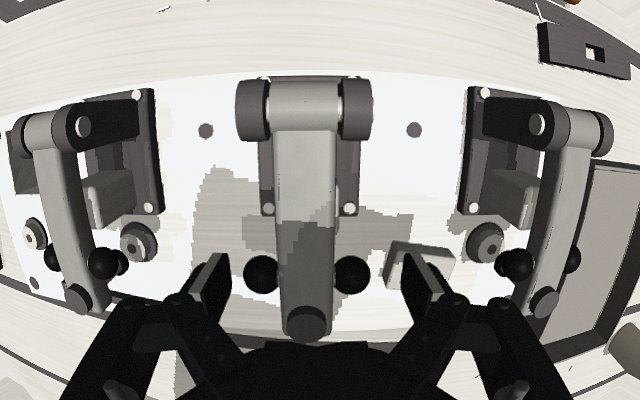

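```bash
python3 -m creep '[{"wx":0,"wy":0,"wz":0,"x":0,"y":0,"z":0,"gripper":0.085},{"wx":0,"wy":0,"wz":0,"x":0,"y":0,"z":0,"gripper":0.085},{"wx":0,"wy":0,"wz":0,"x":0,"y":0,"z":0,"gripper":0.085},{"wx":0,"wy":0,"wz":0,"x":0,"y":0,"z":0,"gripper":0.085},{"wx":0,"wy":0,"wz":0,"x":0,"y":0,"z":0,"gripper":0.085}]'
python3 - <<'E'
from h import *
save('w4','wrist',(120,60,520,360),2); st()
im=cv2.imread('pics/w4.png'); 
for y in(.02,-.02):
  for z in (.104,):
    P=R.from_euler('z',Q[2]).apply([.001,-.065+y,z])+[Q[0],Q[1],0]; print(proj('wrist',P))
for p in ((262,274),(350,274)): print(fix(at_z('wrist',p,.1047)))
print('gp',proj('wrist',gp()))
# balls detection: HoughCircles
im=snapshot('wrist'); g=cv2.cvtColor(im,cv2.COLOR_RGB2GRAY)
for p in ((262,274),(352,274)):
    c=g[p[1]-35:p[1]+35,p[0]-30:p[0]+30]; h=cv2.HoughCircles(cv2.resize(c,None,fx=4,fy=4,interpolation=2),cv2.HOUGH_GRADIENT,1,50,param1=100,param2=12,minRadius=50,maxRadius=100)
    print(None if h is None else [(p[0]-30+x/4,p[1]-35+y/4,r/4) for x,y,r in h[0][:2]])
E
```

```text
clock: 4.57
tool_pos: [0.5513, -0.0787, 0.2611]
orientation: [0.025, 0.707, 0.025, -0.706]
wrist_force: [0.5, 0.2, -1.0]
width: 0.0851
t 4.62 grip fix [ 0.0013 -0.0651  0.1062] world [ 0.5513 -0.0787  0.1062] F [-0.1  1.1  0.2] w 0.0848 tilt/yaw [[0.0, -0.0, -1.0], [0.07, -0.998, 0.0]]
[271.13327067 276.28344436]
[355.42792307 276.46726411]
[ 0.00257981 -0.04081567  0.1047    ]
[ 0.00287063 -0.08223841  0.1047    ]
gp [313.3529042  278.80585938]
[(np.float32(268.625), np.float32(274.875), np.float32(18.275))]
[(np.float32(352.375), np.float32(274.375), np.float32(18.65)), (np.float32(358.875), np.float32(304.375), np.float32(20.35))]
```

View pics/w4.png

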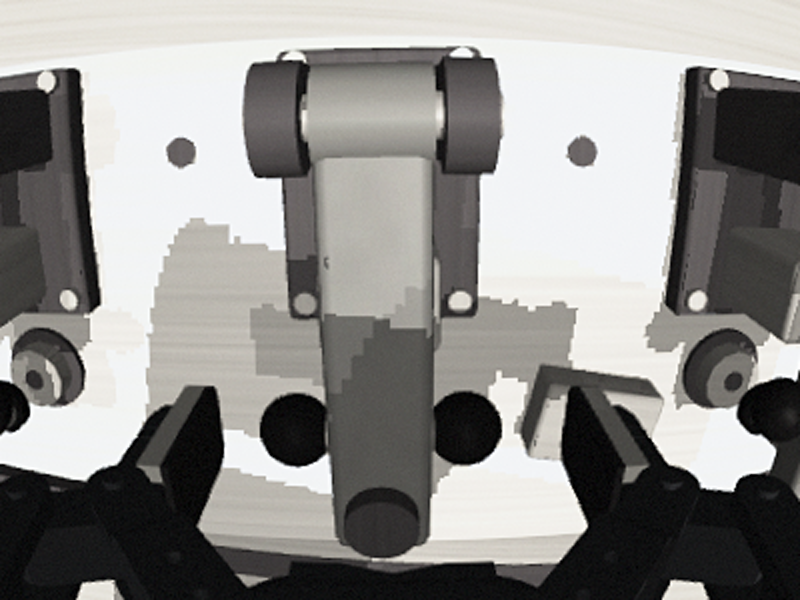

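```bash
python3 -m creep '[{"wx":0,"wy":0,"wz":0,"x":0.008,"y":-0.001,"z":0,"gripper":0.085},{"wx":0,"wy":0,"wz":0,"x":0,"y":0,"z":0,"gripper":0.085},{"wx":0,"wy":0,"wz":0,"x":0,"y":0,"z":0,"gripper":0.05},{"wx":0,"wy":0,"wz":0,"x":0,"y":0,"z":0,"gripper":0.05},{"wx":0,"wy":0,"wz":0,"x":0,"y":0,"z":0,"gripper":0.05},{"wx":0,"wy":0,"wz":0,"x":0,"y":0,"z":0,"gripper":0.05},{"wx":0,"wy":0,"wz":0,"x":0,"y":0,"z":0,"gripper":0.05},{"wx":0,"wy":0,"wz":0,"x":0,"y":0,"z":0,"gripper":0.05}]'
python3 -c "
from h import *
st()"
```

```text
clock: 5.33
tool_pos: [0.5513, -0.0772, 0.2532]
orientation: [0.025, 0.707, 0.025, -0.707]
wrist_force: [-3.2, 5.3, 6.7]
width: 0.0548
t 5.33 grip fix [ 0.0014 -0.0634  0.0985] world [ 0.5513 -0.0771  0.0985] F [-3.2  5.3  6.7] w 0.0548 tilt/yaw [[0.0, 0.001, -1.0], [0.07, -0.998, -0.001]]
```

```bash
python3 -m creep '[{"wx":0,"wy":0,"wz":0,"x":-0.0143,"y":0,"z":-0.0014,"gripper":0.05},{"wx":0,"wy":0,"wz":0,"x":-0.0137,"y":0,"z":-0.0042,"gripper":0.05},{"wx":0,"wy":0,"wz":0,"x":-0.0126,"y":0,"z":-0.0069,"gripper":0.05},{"wx":0,"wy":0,"wz":0,"x":-0.011,"y":0,"z":-0.0092,"gripper":0.05}]'
python3 -c "
from h import *
st()"
python3 -m creep '[{"wx":0,"wy":0,"wz":0,"x":-0.0089,"y":0,"z":-0.0113,"gripper":0.05},{"wx":0,"wy":0,"wz":0,"x":-0.0065,"y":0,"z":-0.0128,"gripper":0.05},{"wx":0,"wy":0,"wz":0,"x":-0.0038,"y":0,"z":-0.0138,"gripper":0.05},{"wx":0,"wy":0,"wz":0,"x":-0.001,"y":0,"z":-0.0143,"gripper":0.05}]'
python3 -c "
from h import *
st(); save('s1','side',(230,150,430,350),3)"
```

```text
clock: 5.67
tool_pos: [0.5729, -0.0759, 0.3051]
orientation: [0.025, 0.707, 0.025, -0.707]
wrist_force: [2.5, 1.2, -4.3]
width: 0.0544
t 5.67 grip fix [ 0.023  -0.0637  0.1504] world [ 0.5729 -0.0758  0.1504] F [ 2.5  1.2 -4.3] w 0.0544 tilt/yaw [[0.0, 0.0, -1.0], [0.07, -0.998, -0.0]]
clock: 6.0
tool_pos: [0.6255, -0.0721, 0.3256]
orientation: [0.025, 0.707, 0.025, -0.706]
wrist_force: [-1.8, 2.6, -2.5]
width: 0.0551
t 6.0 grip fix [ 0.0759 -0.0636  0.1709] world [ 0.6257 -0.072   0.1709] F [-1.8  2.6 -2.5] w 0.0551 tilt/yaw [[0.001, 0.0, -1.0], [0.07, -0.998, -0.0]]
```

View pics/s1.png

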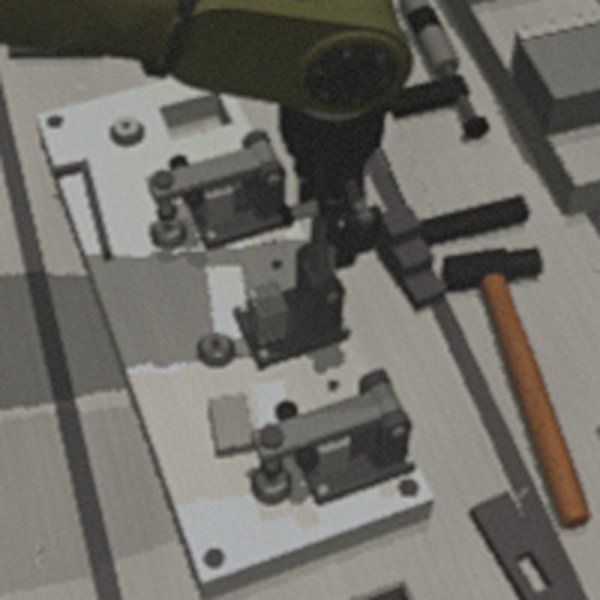

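```bash
python3 -m creep '[{"wx":0,"wy":0,"wz":0,"x":0.0006,"y":0,"z":-0.0055,"gripper":0.05},{"wx":0,"wy":0,"wz":0,"x":0.0008,"y":0,"z":-0.0053,"gripper":0.05}]'
python3 -c "
from h import *
st()"
python3 -m creep '[{"wx":0,"wy":0,"wz":0,"x":0.0027,"y":0,"z":-0.0104,"gripper":0.05}]'
python3 -m creep '[{"wx":0,"wy":0,"wz":0,"x":0,"y":0,"z":0,"gripper":0.085},{"wx":0,"wy":0,"wz":0,"x":0,"y":0,"z":0,"gripper":0.085},{"wx":0,"wy":0,"wz":0,"x":0,"y":0,"z":0,"gripper":0.085},{"wx":0,"wy":0,"wz":0,"x":0,"y":0,"z":0,"gripper":0.085},{"wx":0,"wy":0,"wz":0,"x":-0.02,"y":0,"z":0,"gripper":0.085},{"wx":0,"wy":0,"wz":0,"x":-0.035,"y":0,"z":0,"gripper":0.085},{"wx":0,"wy":0,"wz":0,"x":-0.035,"y":0,"z":0,"gripper":0.085}]'
python3 -c "
from h import *
st(); save('s2','side',(230,150,430,350),3); save('w5','wrist'); to(.001,-.195,.2)"
```

```text
clock: 6.22
tool_pos: [0.6361, -0.0712, 0.3242]
orientation: [0.025, 0.707, 0.025, -0.706]
wrist_force: [0.9, 4.1, 5.9]
width: 0.0543
t 6.22 grip fix [ 0.0867 -0.0635  0.1695] world [ 0.6364 -0.0712  0.1695] F [0.9 4.1 5.9] w 0.0543 tilt/yaw [[0.002, 0.0, -1.0], [0.07, -0.998, -0.0]]
clock: 6.3
tool_pos: [0.6461, -0.0705, 0.3217]
orientation: [0.025, 0.707, 0.025, -0.706]
wrist_force: [0.3, 4.5, 1.5]
width: 0.0547
clock: 6.88
tool_pos: [0.6457, -0.0711, 0.4108]
orientation: [-0.025, -0.706, -0.025, 0.707]
wrist_force: [0.3, 0.5, 0.6]
width: 0.0852
t 6.88 grip fix [ 0.0956 -0.064   0.2561] world [ 0.6453 -0.071   0.2561] F [0.3 0.5 0.6] w 0.0852 tilt/yaw [[-0.002, 0.0, -1.0], [0.07, -0.998, -0.0]]
tool delta [0.0619 0.1305 0.097 ]
```

View pics/s2.png

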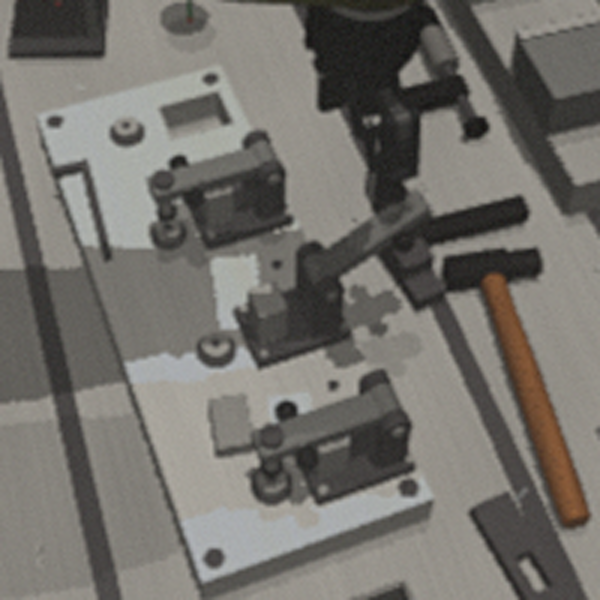

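```bash
cat >> h.py <<'E'
def armpx(i,crop=(230,150),s=3):
    y=(.195,.065,-.065,-.195)[i-1]
    for th in (0,1.7,1.9,2.1,2.25,2.4,2.5,2.62):
        P=[R.from_euler('z',Q[2]).apply([.073-l*np.cos(th),y,.1047+l*np.sin(th)])+[Q[0],Q[1],0] for l in (0,.104)]
        print(th,[((proj('side',p)-crop)*s).round(0).tolist() for p in P],proj('wrist',P[1]).round(0))
E
python3 -c "
from h import *
armpx(3)"
```

```text
0 [[321.0, 273.0], [200.0, 311.0]] [315. 302.]
1.7 [[321.0, 273.0], [341.0, 189.0]] [315. 249.]
1.9 [[321.0, 273.0], [365.0, 186.0]] [315. 216.]
2.1 [[321.0, 273.0], [387.0, 186.0]] [315. 184.]
2.25 [[321.0, 273.0], [401.0, 188.0]] [315. 162.]
2.4 [[321.0, 273.0], [414.0, 193.0]] [315. 143.]
2.5 [[321.0, 273.0], [420.0, 197.0]] [315. 132.]
2.62 [[321.0, 273.0], [427.0, 202.0]] [315. 122.]
```

View pics/w5.png

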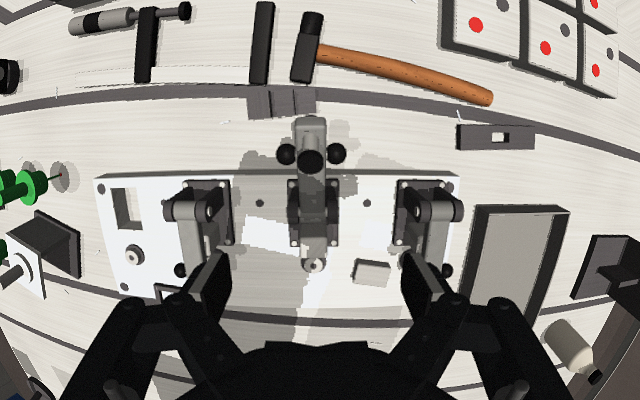

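```bash
python3 -m creep '[{"wx":0,"wy":0,"wz":0,"x":0,"y":0.0325,"z":0.0237,"gripper":0.085},{"wx":0,"wy":0,"wz":0,"x":0,"y":0.0325,"z":0.0237,"gripper":0.085},{"wx":0,"wy":0,"wz":0,"x":0,"y":0.0325,"z":0.0237,"gripper":0.085},{"wx":0,"wy":0,"wz":0,"x":0,"y":0.0325,"z":0.0237,"gripper":0.085},{"wx":0,"wy":0,"wz":0,"x":0.0315,"y":0,"z":0,"gripper":0.085},{"wx":0,"wy":0,"wz":0,"x":0.0315,"y":0,"z":0,"gripper":0.085},{"wx":0,"wy":0,"wz":0,"x":0,"y":0,"z":0,"gripper":0.085}]'
python3 - <<'E'
from h import *
st(); to(.001,-.1945,.0985)
im=snapshot('wrist'); cv2.imwrite('pics/w6.png',im[:,:,::-1])
g=cv2.cvtColor(im,cv2.COLOR_RGB2GRAY)
for y in (-.1745,-.2145):
    P=R.from_euler('z',Q[2]).apply([.001,y,.1045])+[Q[0],Q[1],0]; p=proj('wrist',P).astype(int)
    c=g[p[1]-30:p[1]+30,p[0]-30:p[0]+30]; h=cv2.HoughCircles(cv2.resize(c,None,fx=4,fy=4,interpolation=2),cv2.HOUGH_GRADIENT,1,50,param1=100,param2=12,minRadius=30,maxRadius=80)
    print(p,None if h is None else [(p[0]-30+x/4,p[1]-30+y/4,r/4) for x,y,r in h[0][:3]])
E
```

```text
clock: 7.57
tool_pos: [0.5592, -0.2076, 0.3417]
orientation: [-0.023, -0.704, -0.026, 0.709]
wrist_force: [-1.0, 1.3, -1.0]
width: 0.0853
t 7.57 grip fix [-0.0011 -0.1936  0.187 ] world [ 0.558  -0.2071  0.187 ] F [-1.   1.3 -1. ] w 0.0853 tilt/yaw [[-0.008, 0.003, -1.0], [0.068, -0.998, -0.004]]
tool delta [ 0.0885  0.0013 -0.0027]
[287 212] [(np.float64(285.375), np.float64(211.625), np.float32(12.4)), (np.float64(267.625), np.float64(225.375), np.float32(12.4)), (np.float64(312.375), np.float64(241.125), np.float32(10.95))]
[343 212] [(np.float64(341.125), np.float64(211.375), np.float32(12.875)), (np.float64(341.375), np.float64(187.875), np.float32(10.55))]
```

View pics/w6.png

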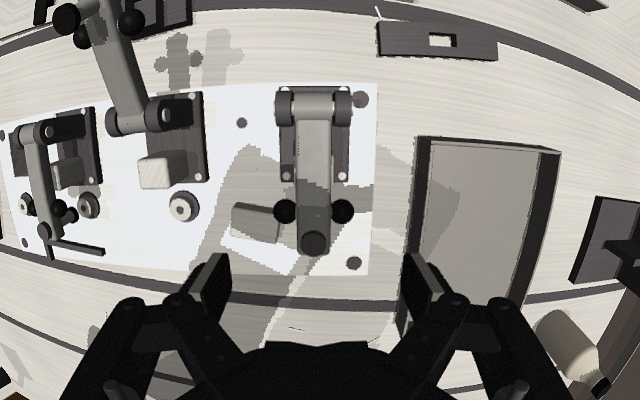

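```bash
python3 -m creep '[{"wx":0,"wy":0,"wz":0,"x":0.031,"y":0,"z":0,"gripper":0.085},{"wx":0,"wy":0,"wz":0,"x":0.031,"y":0,"z":0,"gripper":0.085},{"wx":0,"wy":0,"wz":0,"x":0.031,"y":0,"z":0,"gripper":0.085},{"wx":0,"wy":0,"wz":0,"x":0,"y":0,"z":0,"gripper":0.085},{"wx":0,"wy":0,"wz":0,"x":0,"y":0,"z":0,"gripper":0.085}]'
python3 -c "
from h import *
st(); to(.001,-.1935,.0985)"
python3 -m creep '[{"wx":0,"wy":0,"wz":0,"x":0,"y":0,"z":0,"gripper":0.05},{"wx":0,"wy":0,"wz":0,"x":0,"y":0,"z":0,"gripper":0.05},{"wx":0,"wy":0,"wz":0,"x":0,"y":0,"z":0,"gripper":0.05},{"wx":0,"wy":0,"wz":0,"x":0,"y":0,"z":0,"gripper":0.05},{"wx":0,"wy":0,"wz":0,"x":0,"y":0,"z":0,"gripper":0.05},{"wx":0,"wy":0,"wz":0,"x":0,"y":0,"z":0,"gripper":0.05}]'
python3 -c "
from h import *
st()"
```

```text
clock: 8.03
tool_pos: [0.5611, -0.207, 0.2555]
orientation: [-0.025, -0.707, -0.025, 0.707]
wrist_force: [0.0, -0.6, 0.7]
width: 0.085
t 8.03 grip fix [ 0.002  -0.1937  0.1008] world [ 0.561  -0.207   0.1008] F [ 0.  -0.6  0.7] w 0.085 tilt/yaw [[-0.0, 0.0, -1.0], [0.071, -0.998, -0.0]]
tool delta [ 0.0023 -0.0002  0.001 ]
clock: 8.53
tool_pos: [0.5611, -0.2068, 0.2575]
orientation: [0.025, 0.708, 0.025, -0.705]
wrist_force: [-3.2, 7.6, 12.2]
width: 0.0544
t 8.53 grip fix [ 0.0027 -0.1937  0.1028] world [ 0.5617 -0.2069  0.1028] F [-3.2  7.6 12.2] w 0.0544 tilt/yaw [[0.004, -0.001, -1.0], [0.07, -0.998, 0.001]]
```

```bash
python3 -m creep '[{"wx":0,"wy":0,"wz":0,"x":-0.0143,"y":0,"z":-0.0014,"gripper":0.05},{"wx":0,"wy":0,"wz":0,"x":-0.0137,"y":0,"z":-0.0042,"gripper":0.05},{"wx":0,"wy":0,"wz":0,"x":-0.0126,"y":0,"z":-0.0069,"gripper":0.05},{"wx":0,"wy":0,"wz":0,"x":-0.011,"y":0,"z":-0.0092,"gripper":0.05},{"wx":0,"wy":0,"wz":0,"x":-0.0089,"y":0,"z":-0.0113,"gripper":0.05},{"wx":0,"wy":0,"wz":0,"x":-0.0065,"y":0,"z":-0.0128,"gripper":0.05},{"wx":0,"wy":0,"wz":0,"x":-0.0038,"y":0,"z":-0.0138,"gripper":0.05},{"wx":0,"wy":0,"wz":0,"x":-0.001,"y":0,"z":-0.0143,"gripper":0.05}]'
python3 -m creep '[{"wx":0,"wy":0,"wz":0,"x":0.0006,"y":0,"z":-0.0055,"gripper":0.05},{"wx":0,"wy":0,"wz":0,"x":0.0008,"y":0,"z":-0.0053,"gripper":0.05}]'
python3 -c "
from h import *
st()"
```

```text
clock: 9.2
tool_pos: [0.635, -0.2017, 0.33]
orientation: [0.025, 0.708, 0.024, -0.705]
wrist_force: [-0.3, 1.9, 2.2]
width: 0.0544
clock: 9.37
tool_pos: [0.646, -0.2007, 0.3285]
orientation: [0.025, 0.709, 0.024, -0.705]
wrist_force: [2.2, 4.5, 11.3]
width: 0.0545
t 9.37 grip fix [ 0.0881 -0.1936  0.1739] world [ 0.6469 -0.2009  0.1739] F [ 2.2  4.5 11.3] w 0.0545 tilt/yaw [[0.006, -0.001, -1.0], [0.07, -0.998, 0.001]]
```

```bash
python3 -m creep '[{"wx":0,"wy":0,"wz":0,"x":0.0027,"y":0,"z":-0.0104,"gripper":0.05}]'
python3 -m creep '[{"wx":0,"wy":0,"wz":0,"x":0,"y":0,"z":0,"gripper":0.085},{"wx":0,"wy":0,"wz":0,"x":0,"y":0,"z":0,"gripper":0.085},{"wx":0,"wy":0,"wz":0,"x":0,"y":0,"z":0,"gripper":0.085},{"wx":0,"wy":0,"wz":0,"x":0,"y":0,"z":0,"gripper":0.085},{"wx":0,"wy":0,"wz":0,"x":-0.02,"y":0,"z":0,"gripper":0.085},{"wx":0,"wy":0,"wz":0,"x":-0.035,"y":0,"z":0,"gripper":0.085},{"wx":0,"wy":0,"wz":0,"x":-0.035,"y":0,"z":0,"gripper":0.085},{"wx":0,"wy":0,"wz":0,"x":0,"y":0,"z":0,"gripper":0.085}]'
python3 -c "
from h import *
st(); to(.001,.0665,.19); save('s3','wrist'); armpx(4)"
```

```text
clock: 9.45
tool_pos: [0.6559, -0.2001, 0.3261]
orientation: [0.025, 0.709, 0.024, -0.705]
wrist_force: [1.4, 5.0, 6.1]
width: 0.0546
clock: 10.12
tool_pos: [0.6549, -0.2007, 0.4206]
orientation: [0.026, 0.71, 0.023, -0.703]
wrist_force: [-0.6, -0.6, 1.4]
width: 0.0848
t 10.12 grip fix [ 0.0977 -0.1947  0.2659] world [ 0.6565 -0.2013  0.2659] F [-0.6 -0.6  1.4] w 0.0848 tilt/yaw [[0.01, -0.004, -1.0], [0.07, -0.998, 0.005]]
tool delta [ 0.0738 -0.2615  0.0975]
0 [[386.0, 405.0], [257.0, 450.0]] [315. 301.]
1.7 [[386.0, 405.0], [414.0, 325.0]] [315. 248.]
1.9 [[386.0, 405.0], [440.0, 320.0]] [315. 216.]
2.1 [[386.0, 405.0], [462.0, 319.0]] [315. 183.]
2.25 [[386.0, 405.0], [477.0, 320.0]] [315. 161.]
2.4 [[386.0, 405.0], [489.0, 324.0]] [315. 142.]
2.5 [[386.0, 405.0], [496.0, 327.0]] [315. 131.]
2.62 [[386.0, 405.0], [503.0, 332.0]] [315. 121.]
```

```bash
python3 -m creep '[{"wx":0,"wy":0,"wz":0,"x":0,"y":-0.0327,"z":0.0122,"gripper":0.085},{"wx":0,"wy":0,"wz":0,"x":0,"y":-0.0327,"z":0.0122,"gripper":0.085},{"wx":0,"wy":0,"wz":0,"x":0,"y":-0.0327,"z":0.0122,"gripper":0.085},{"wx":0,"wy":0,"wz":0,"x":0,"y":-0.0327,"z":0.0122,"gripper":0.085},{"wx":0,"wy":0,"wz":0,"x":0,"y":-0.0327,"z":0.0122,"gripper":0.085},{"wx":0,"wy":0,"wz":0,"x":0,"y":-0.0327,"z":0.0122,"gripper":0.085},{"wx":0,"wy":0,"wz":0,"x":0,"y":-0.0327,"z":0.0122,"gripper":0.085},{"wx":0,"wy":0,"wz":0,"x":0,"y":-0.0327,"z":0.0122,"gripper":0.085}]'
python3 -m creep '[{"wx":0,"wy":0,"wz":0,"x":0.0369,"y":0,"z":0,"gripper":0.085},{"wx":0,"wy":0,"wz":0,"x":0.0369,"y":0,"z":0,"gripper":0.085},{"wx":0,"wy":0,"wz":0,"x":0,"y":0,"z":0,"gripper":0.085},{"wx":0,"wy":0,"wz":0,"x":0,"y":0,"z":0,"gripper":0.085}]'
python3 - <<'E'
from h import *
st(); to(.001,.0665,.0985)
im=snapshot('wrist'); cv2.imwrite('pics/w7.png',im[:,:,::-1])
g=cv2.cvtColor(im,cv2.COLOR_RGB2GRAY)
for y in (.0865,.0465):
    P=R.from_euler('z',Q[2]).apply([.001,y,.1045])+[Q[0],Q[1],0]; p=proj('wrist',P).astype(int)
    c=g[p[1]-30:p[1]+30,p[0]-30:p[0]+30]; h=cv2.HoughCircles(cv2.resize(c,None,fx=4,fy=4,interpolation=2),cv2.HOUGH_GRADIENT,1,50,param1=100,param2=12,minRadius=40,maxRadius=60)
    print(p,None if h is None else [(p[0]-30+x/4,p[1]-30+y/4,r/4) for x,y,r in h[0][:3]])
E
```

```text
clock: 10.83
tool_pos: [0.5385, 0.0547, 0.4114]
orientation: [-0.025, -0.706, -0.025, 0.707]
wrist_force: [1.1, 0.6, -0.3]
width: 0.0855
clock: 11.17
tool_pos: [0.5396, 0.0534, 0.3375]
orientation: [-0.025, -0.705, -0.025, 0.708]
wrist_force: [0.2, -0.2, 0.7]
width: 0.0847
t 11.17 grip fix [-0.0017  0.0675  0.1828] world [0.5391 0.0534 0.1828] F [ 0.2 -0.2  0.7] w 0.0847 tilt/yaw [[-0.004, -0.0, -1.0], [0.07, -0.998, -0.0]]
tool delta [ 0.0843  0.0011 -0.003 ]
[286 214] [(np.float64(285.875), np.float64(212.625), np.float32(12.575))]
[343 215] [(np.float64(343.375), np.float64(212.375), np.float32(12.7))]
```

```bash
python3 -m creep '[{"wx":0,"wy":0,"wz":0,"x":0.0285,"y":0.001,"z":-0.003,"gripper":0.085},{"wx":0,"wy":0,"wz":0,"x":0.0285,"y":0,"z":0,"gripper":0.085},{"wx":0,"wy":0,"wz":0,"x":0.0285,"y":0,"z":0,"gripper":0.085},{"wx":0,"wy":0,"wz":0,"x":0,"y":0,"z":0,"gripper":0.085},{"wx":0,"wy":0,"wz":0,"x":0,"y":0,"z":0,"gripper":0.085}]'
python3 -m creep '[{"wx":0,"wy":0,"wz":0,"x":0,"y":0,"z":0,"gripper":0.05},{"wx":0,"wy":0,"wz":0,"x":0,"y":0,"z":0,"gripper":0.05},{"wx":0,"wy":0,"wz":0,"x":0,"y":0,"z":0,"gripper":0.05},{"wx":0,"wy":0,"wz":0,"x":0,"y":0,"z":0,"gripper":0.05},{"wx":0,"wy":0,"wz":0,"x":0,"y":0,"z":0,"gripper":0.05},{"wx":0,"wy":0,"wz":0,"x":0,"y":0,"z":0,"gripper":0.05}]'
python3 -c "
from h import *
st()"
```

```text
clock: 11.63
tool_pos: [0.5434, 0.0524, 0.2542]
orientation: [0.025, 0.707, 0.025, -0.707]
wrist_force: [0.9, -0.3, 0.8]
width: 0.0848
clock: 12.13
tool_pos: [0.5434, 0.0532, 0.2555]
orientation: [0.025, 0.708, 0.025, -0.705]
wrist_force: [-1.8, 5.0, 11.8]
width: 0.0547
t 12.13 grip fix [0.0032 0.0672 0.1008] world [0.544  0.0533 0.1008] F [-1.8  5.  11.8] w 0.0547 tilt/yaw [[0.004, 0.001, -1.0], [0.07, -0.998, -0.001]]
```

```bash
python3 -m creep '[{"wx":0,"wy":0,"wz":0,"x":-0.0143,"y":0,"z":-0.0014,"gripper":0.05},{"wx":0,"wy":0,"wz":0,"x":-0.0137,"y":0,"z":-0.0042,"gripper":0.05},{"wx":0,"wy":0,"wz":0,"x":-0.0126,"y":0,"z":-0.0069,"gripper":0.05},{"wx":0,"wy":0,"wz":0,"x":-0.011,"y":0,"z":-0.0092,"gripper":0.05},{"wx":0,"wy":0,"wz":0,"x":-0.0089,"y":0,"z":-0.0113,"gripper":0.05},{"wx":0,"wy":0,"wz":0,"x":-0.0065,"y":0,"z":-0.0128,"gripper":0.05},{"wx":0,"wy":0,"wz":0,"x":-0.0038,"y":0,"z":-0.0138,"gripper":0.05},{"wx":0,"wy":0,"wz":0,"x":-0.001,"y":0,"z":-0.0143,"gripper":0.05}]'
python3 -m creep '[{"wx":0,"wy":0,"wz":0,"x":0.0006,"y":0,"z":-0.0055,"gripper":0.05},{"wx":0,"wy":0,"wz":0,"x":0.0008,"y":0,"z":-0.0053,"gripper":0.05}]'
python3 -m creep '[{"wx":0,"wy":0,"wz":0,"x":0.0027,"y":0,"z":-0.0104,"gripper":0.05}]'
python3 -m creep '[{"wx":0,"wy":0,"wz":0,"x":0,"y":0,"z":0,"gripper":0.085},{"wx":0,"wy":0,"wz":0,"x":0,"y":0,"z":0,"gripper":0.085},{"wx":0,"wy":0,"wz":0,"x":0,"y":0,"z":0,"gripper":0.085},{"wx":0,"wy":0,"wz":0,"x":0,"y":0,"z":0,"gripper":0.085},{"wx":0,"wy":0,"wz":0,"x":-0.02,"y":0,"z":0,"gripper":0.085},{"wx":0,"wy":0,"wz":0,"x":-0.035,"y":0,"z":0,"gripper":0.085},{"wx":0,"wy":0,"wz":0,"x":-0.035,"y":0,"z":0,"gripper":0.085},{"wx":0,"wy":0,"wz":0,"x":0,"y":0,"z":0,"gripper":0.085}]'
python3 -m creep '[{"wx":0,"wy":0,"wz":0,"x":-0.02,"y":0,"z":0.03,"gripper":0.085},{"wx":0,"wy":0,"wz":0,"x":0,"y":0,"z":0.035,"gripper":0.085},{"wx":0,"wy":0,"wz":0,"x":0,"y":0,"z":0.035,"gripper":0.085},{"wx":0,"wy":0,"wz":0,"x":0,"y":0,"z":0,"gripper":0.085}]'
python3 -c "
from h import *
st(); armpx(2); armpx(3);armpx(4)
a=snapshot('side')[150:350,230:430,::-1]; b=cv2.imread('pics/s3.png')
save('w8','wrist'); c=cv2.imread('pics/w8.png')
cv2.imwrite('pics/s4.png',np.hstack([cv2.resize(a,(450,450),interpolation=2),np.vstack([b[40:265,150:500],c[40:265,150:500]])]))"
```

```text
clock: 12.8
tool_pos: [0.6172, 0.0583, 0.328]
orientation: [0.025, 0.708, 0.025, -0.705]
wrist_force: [-0.9, 2.1, 1.9]
width: 0.0546
clock: 12.97
tool_pos: [0.6282, 0.0592, 0.3267]
orientation: [0.024, 0.709, 0.025, -0.705]
wrist_force: [1.9, 4.4, 10.2]
width: 0.0545
clock: 13.05
tool_pos: [0.6381, 0.0599, 0.3242]
orientation: [0.025, 0.709, 0.025, -0.705]
wrist_force: [1.1, 3.6, 4.9]
width: 0.0545
clock: 13.72
tool_pos: [0.6374, 0.0593, 0.4185]
orientation: [0.025, 0.71, 0.025, -0.703]
wrist_force: [0.9, 1.2, 1.2]
width: 0.0849
clock: 14.05
tool_pos: [0.5334, 0.0523, 0.4302]
orientation: [-0.025, -0.706, -0.025, 0.708]
wrist_force: [1.3, -0.2, 0.9]
width: 0.0849
t 14.05 grip fix [-0.0078  0.0669  0.2755] world [0.5331 0.0522 0.2755] F [ 1.3 -0.2  0.9] w 0.0849 tilt/yaw [[-0.002, -0.0, -1.0], [0.07, -0.998, -0.0]]
0 [[264.0, 159.0], [151.0, 192.0]] [316. 206.]
1.7 [[264.0, 159.0], [279.0, 73.0]] [317.  77.]
1.9 [[264.0, 159.0], [302.0, 71.0]] [317.  46.]
2.1 [[264.0, 159.0], [323.0, 72.0]] [317.  21.]
2.25 [[264.0, 159.0], [337.0, 75.0]] [317.   8.]
2.4 [[264.0, 159.0], [349.0, 81.0]
[... 194 characters left out ...]
 [506.  93.]
1.9 [[321.0, 273.0], [365.0, 186.0]] [503.  65.]
2.1 [[321.0, 273.0], [387.0, 186.0]] [497.  41.]
2.25 [[321.0, 273.0], [401.0, 188.0]] [490.  27.]
2.4 [[321.0, 273.0], [414.0, 193.0]] [483.  16.]
2.5 [[321.0, 273.0], [420.0, 197.0]] [478.  11.]
2.62 [[321.0, 273.0], [427.0, 202.0]] [472.   6.]
0 [[386.0, 405.0], [257.0, 450.0]] [532. 205.]
1.7 [[386.0, 405.0], [414.0, 325.0]] [612. 116.]
1.9 [[386.0, 405.0], [440.0, 320.0]] [609.  94.]
2.1 [[386.0, 405.0], [462.0, 319.0]] [603.  73.]
2.25 [[386.0, 405.0], [477.0, 320.0]] [597.  60.]
2.4 [[386.0, 405.0], [489.0, 324.0]] [589.  49.]
2.5 [[386.0, 405.0], [496.0, 327.0]] [583.  43.]
2.62 [[386.0, 405.0], [503.0, 332.0]] [576.  38.]
```

View pics/s4.png

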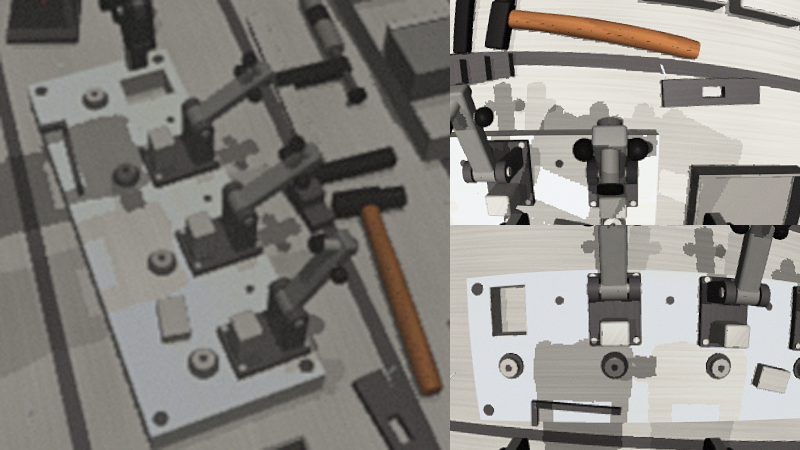

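```bash
python3 -m creep '[{"wx":0,"wy":6.25,"wz":0,"x":0,"y":0.0325,"z":0,"gripper":0.085},{"wx":0,"wy":6.25,"wz":0,"x":0,"y":0.0325,"z":0,"gripper":0.085},{"wx":0,"wy":6.25,"wz":0,"x":0,"y":0.0325,"z":0,"gripper":0.085},{"wx":0,"wy":6.25,"wz":0,"x":0,"y":0.0325,"z":0,"gripper":0.085},{"wx":0,"wy":0,"wz":0,"x":0,"y":0.0325,"z":0,"gripper":0.085},{"wx":0,"wy":0,"wz":0,"x":0,"y":0.0325,"z":0,"gripper":0.085},{"wx":0,"wy":0,"wz":0,"x":0,"y":0.0325,"z":0,"gripper":0.085},{"wx":0,"wy":0,"wz":0,"x":0,"y":0.0325,"z":0,"gripper":0.085}]'
python3 -m creep '[{"wx":0,"wy":0,"wz":0,"x":0,"y":0,"z":0,"gripper":0.085},{"wx":0,"wy":0,"wz":0,"x":0,"y":0,"z":0,"gripper":0.085}]'
python3 -c "
from h import *
st(); to(.025,-.1935,.15);to(.025,-.1935,.074); save('w9','wrist')"
```

```text
clock: 14.82
tool_pos: [0.5567, -0.209, 0.4305]
orientation: [0.019, 0.843, 0.029, -0.537]
wrist_force: [0.6, 0.5, 0.3]
width: 0.0849
clock: 14.98
tool_pos: [0.5567, -0.2087, 0.4299]
orientation: [0.018, 0.843, 0.029, -0.537]
wrist_force: [1.5, -0.4, 0.5]
width: 0.0851
t 14.98 grip fix [ 0.0629 -0.1953  0.2897] world [ 0.6219 -0.2043  0.2897] F [ 1.5 -0.4  0.5] w 0.0851 tilt/yaw [[0.421, 0.029, -0.906], [0.067, -0.998, -0.0]]
tool delta [ 0.1106 -0.0016  0.0933]
tool delta [ 0.1795 -0.0016  0.1254]
```

```bash
python3 -m creep '[{"wx":0,"wy":0,"wz":0,"x":0.0277,"y":-0.0016,"z":0.0233,"gripper":0.085},{"wx":0,"wy":0,"wz":0,"x":0.0277,"y":0,"z":0.0233,"gripper":0.085},{"wx":0,"wy":0,"wz":0,"x":0.0277,"y":0,"z":0.0233,"gripper":0.085},{"wx":0,"wy":0,"wz":0,"x":0.0275,"y":0,"z":0.0234,"gripper":0.085},{"wx":0,"wy":0,"wz":0,"x":0,"y":0,"z":0,"gripper":0.085},{"wx":0,"wy":0,"wz":0,"x":0.023,"y":0,"z":0.0107,"gripper":0.085},{"wx":0,"wy":0,"wz":0,"x":0.023,"y":0,"z":0.0107,"gripper":0.085}]'
python3 -c "
from h import *
st()
P=lambda x,y,z:proj('wrist',R.from_euler('z',Q[2]).apply([x,y,z])+[Q[0],Q[1],0]).round(0)
for y in(.015,-.015):
  for x in (.014,.04): print(P(x,-.1935+y,.092))
to(.025,-.1935,.074); save('w10','wrist')"
```

```text
clock: 15.62
tool_pos: [0.5198, -0.2076, 0.2423]
orientation: [0.02, 0.844, 0.029, -0.535]
wrist_force: [0.3, 0.5, -0.4]
width: 0.0849
t 15.62 grip fix [ 0.0268 -0.1917  0.1024] world [ 0.5856 -0.2032  0.1024] F [ 0.3  0.5 -0.4] w 0.0849 tilt/yaw [[0.425, 0.028, -0.905], [0.071, -0.997, 0.002]]
[287. 300.]
[287. 249.]
[347. 300.]
[347. 249.]
tool delta [0.0249 0.0018 0.0138]
```

View pics/w10.png

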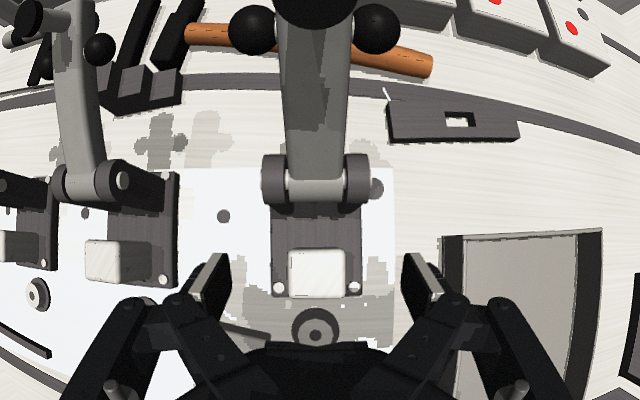

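```bash
python3 -m creep '[{"wx":0,"wy":0,"wz":0,"x":0.0125,"y":0.0015,"z":0.007,"gripper":0.085},{"wx":0,"wy":0,"wz":0,"x":0.0125,"y":0,"z":0.007,"gripper":0.085},{"wx":0,"wy":0,"wz":0,"x":0,"y":0,"z":0,"gripper":0.085},{"wx":0,"wy":0,"wz":0,"x":0,"y":0,"z":0,"gripper":0.085}]'
python3 -c "
from h import *
st()"
python3 -m creep '[{"wx":0,"wy":0,"wz":0,"x":0,"y":0,"z":0,"gripper":0.02},{"wx":0,"wy":0,"wz":0,"x":0,"y":0,"z":0,"gripper":0.02},{"wx":0,"wy":0,"wz":0,"x":0,"y":0,"z":0,"gripper":0.02},{"wx":0,"wy":0,"wz":0,"x":0,"y":0,"z":0,"gripper":0.02},{"wx":0,"wy":0,"wz":0,"x":0,"y":0,"z":0,"gripper":0.02},{"wx":0,"wy":0,"wz":0,"x":0,"y":0,"z":0,"gripper":0.02},{"wx":0,"wy":0,"wz":0,"x":0,"y":0,"z":0,"gripper":0.02},{"wx":0,"wy":0,"wz":0,"x":0,"y":0,"z":0,"gripper":0.02}]'
python3 -c "
from h import *
st()"
```

```text
clock: 16.0
tool_pos: [0.5173, -0.2094, 0.213]
orientation: [0.019, 0.843, 0.03, -0.537]
wrist_force: [0.1, 0.8, 0.9]
width: 0.085
t 16.0 grip fix [ 0.0237 -0.193   0.0729] world [ 0.5826 -0.2047  0.0729] F [0.1 0.8 0.9] w 0.085 tilt/yaw [[0.422, 0.03, -0.906], [0.071, -0.997, 0.0]]
clock: 16.67
tool_pos: [0.5165, -0.209, 0.2122]
orientation: [0.019, 0.843, 0.03, -0.537]
wrist_force: [-4.1, 8.0, 8.0]
width: 0.0293
t 16.67 grip fix [ 0.0228 -0.1924  0.072 ] world [ 0.5817 -0.2042  0.072 ] F [-4.1  8.   8. ] w 0.0293 tilt/yaw [[0.422, 0.031, -0.906], [0.071, -0.997, -0.001]]
```

```bash
python3 -m creep '[{"wx":0,"wy":0,"wz":0,"x":-0.0091,"y":0,"z":-0.0042,"gripper":0.02},{"wx":0,"wy":0,"wz":0,"x":-0.0091,"y":0,"z":-0.0042,"gripper":0.02},{"wx":0,"wy":0,"wz":0,"x":-0.0091,"y":0,"z":-0.0042,"gripper":0.02}]'
python3 -m creep '[{"wx":0,"wy":0,"wz":0,"x":-0.0181,"y":0,"z":-0.0084,"gripper":0.02},{"wx":0,"wy":0,"wz":0,"x":-0.0181,"y":0,"z":-0.0084,"gripper":0.02},{"wx":0,"wy":0,"wz":0,"x":-0.0181,"y":0,"z":-0.0084,"gripper":0.02},{"wx":0,"wy":0,"wz":0,"x":-0.0181,"y":0,"z":-0.0084,"gripper":0.02},{"wx":0,"wy":0,"wz":0,"x":0,"y":0,"z":0,"gripper":0.02},{"wx":0,"wy":0,"wz":0,"x":0,"y":0,"z":0,"gripper":0.02}]'
python3 - <<'E'
from h import *
st(); save('w11','wrist'); save('t3','top'); 
import pickle; pickle.dump(camera_model('wrist'),open('w11.pkl','wb'))
print([(d['pixel'],round(d['conf'],2)) for d in find_in('tray','wrist')],[(d['pixel'],round(d['conf'],2)) for d in find_in('tray','top')])
E
```

```text
clock: 16.92
tool_pos: [0.516, -0.2092, 0.2409]
orientation: [0.018, 0.842, 0.03, -0.538]
wrist_force: [-0.1, 0.6, -7.9]
width: 0.0292
clock: 17.42
tool_pos: [0.5158, -0.2095, 0.321]
orientation: [0.019, 0.843, 0.03, -0.537]
wrist_force: [-0.6, 0.4, -9.2]
width: 0.0293
t 17.42 grip fix [ 0.022  -0.1931  0.1808] world [ 0.5809 -0.205   0.1808] F [-0.6  0.4 -9.2] w 0.0293 tilt/yaw [[0.421, 0.03, -0.907], [0.07, -0.998, 0.0]]
[([499.1, 276.7], 0.91)] [([489.7, 231.0], 0.87), ([343.8, 232.5], 0.25), ([372.2, 180.3], 0.2)]
```

```bash
python3 - <<'E'
from h import *
import pickle
p=fix([.479,-.391,0]); print(p); to(p[0],p[1],.18); to(p[0],p[1],.066)
for c in ((463,231),(603,229)): print(fix(at_z('wrist',c,.04)), at_z('wrist',c,.04))
# tray pixel check: gray floor region in top
for p in ((489.7,231),(479,243)): print(at_z('top',p,.02))
print('tray pix w',at_z('wrist',(499.1,276.7),.02))
E
```

```text
[-0.09267544 -0.37153455  0.        ]
tool delta [-0.0491  0.1787  0.1034]
tool delta [0.0544 0.1788 0.1513]
[ 0.04486203 -0.33901235  0.04      ] [ 0.61393015 -0.34895118  0.04      ]
[ 0.03755898 -0.56897444  0.04      ] [ 0.6227062  -0.57886176  0.04      ]
[ 0.53370355 -0.43731637  0.02      ]
[ 0.49758118 -0.40193789  0.02      ]
tray pix w [ 0.56582271 -0.41020648  0.02      ]
```

View pics/w11.png

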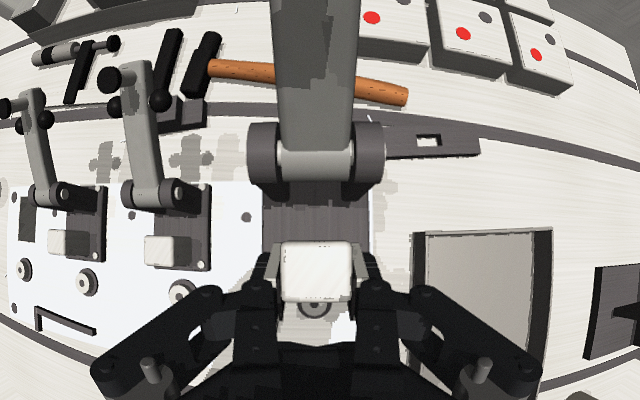

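```bash
python3 - <<'E'
from h import *
import pickle; m=pickle.load(open('w11.pkl','rb'))
for c in ((413,233),(552,228),(541,375)): print(at_z('wrist',c,.04,m))
E
```

```text
[ 0.6093797  -0.29531685  0.04      ]
[ 0.62106002 -0.47262376  0.04      ]
[ 0.44306227 -0.48486902  0.04      ]
```

```bash
python3 -m creep '[{"wx":0,"wy":0,"wz":0,"x":-0.0082,"y":0.0298,"z":0.0172,"gripper":0.02},{"wx":0,"wy":0,"wz":0,"x":-0.0082,"y":0.0298,"z":0.0172,"gripper":0.02},{"wx":0,"wy":0,"wz":0,"x":-0.0082,"y":0.0298,"z":0.0172,"gripper":0.02},{"wx":0,"wy":0,"wz":0,"x":-0.0082,"y":0.0298,"z":0.0172,"gripper":0.02},{"wx":0,"wy":0,"wz":0,"x":-0.0082,"y":0.0298,"z":0.0172,"gripper":0.02},{"wx":0,"wy":0,"wz":0,"x":-0.0082,"y":0.0298,"z":0.0172,"gripper":0.02},{"wx":0,"wy":0,"wz":0,"x":0,"y":0,"z":0,"gripper":0.02},{"wx":0,"wy":0,"wz":0,"x":0,"y":0,"z":0,"gripper":0.02}]'
python3 -m creep '[{"wx":0,"wy":0,"wz":0,"x":0.0163,"y":0,"z":0.0076,"gripper":0.02},{"wx":0,"wy":0,"wz":0,"x":0.0163,"y":0,"z":0.0076,"gripper":0.02},{"wx":0,"wy":0,"wz":0,"x":0.0163,"y":0,"z":0.0076,"gripper":0.02},{"wx":0,"wy":0,"wz":0,"x":0.0163,"y":0,"z":0.0076,"gripper":0.02},{"wx":0,"wy":0,"wz":0,"x":0.0163,"y":0,"z":0.0076,"gripper":0.02},{"wx":0,"wy":0,"wz":0,"x":0.009,"y":0,"z":0.0042,"gripper":0.02},{"wx":0,"wy":0,"wz":0,"x":0,"y":0,"z":0,"gripper":0.02},{"wx":0,"wy":0,"wz":0,"x":0,"y":0,"z":0,"gripper":0.02}]'
python3 -c "
from h import *
st();to(-.0927,-.3715,.066)"
```

```text
clock: 18.28
tool_pos: [0.4134, -0.3975, 0.3211]
orientation: [0.017, 0.843, 0.029, -0.538]
wrist_force: [1.0, 0.4, -7.8]
width: 0.029
clock: 18.95
tool_pos: [0.4149, -0.3957, 0.2224]
orientation: [0.019, 0.843, 0.03, -0.537]
wrist_force: [0.1, 0.7, -7.4]
width: 0.0291
t 18.95 grip fix [-0.0916 -0.3716  0.0822] world [ 0.4801 -0.391   0.0822] F [ 0.1  0.7 -7.4] w 0.0291 tilt/yaw [[0.421, 0.03, -0.906], [0.07, -0.998, -0.001]]
tool delta [ 0.0142 -0.0001  0.0078]
```

```bash
python3 -m creep '[{"wx":0,"wy":0,"wz":0,"x":0.005,"y":0,"z":0.0023,"gripper":0.02},{"wx":0,"wy":0,"wz":0,"x":0.005,"y":0,"z":0.0023,"gripper":0.02},{"wx":0,"wy":0,"wz":0,"x":0,"y":0,"z":0,"gripper":0.02}]'
python3 -m creep '[{"wx":0,"wy":0,"wz":0,"x":0.003,"y":0,"z":0.0014,"gripper":0.02},{"wx":0,"wy":0,"wz":0,"x":0,"y":0,"z":0,"gripper":0.02}]'
python3 -m creep '[{"wx":0,"wy":0,"wz":0,"x":0.002,"y":0,"z":0.0009,"gripper":0.02},{"wx":0,"wy":0,"wz":0,"x":0,"y":0,"z":0,"gripper":0.02}]'
python3 -c "
from h import *
st()"
```

```text
clock: 19.2
tool_pos: [0.4145, -0.3958, 0.2109]
orientation: [0.019, 0.843, 0.03, -0.537]
wrist_force: [0.2, 0.2, -8.7]
width: 0.0292
clock: 19.37
tool_pos: [0.4145, -0.396, 0.2079]
orientation: [0.019, 0.843, 0.03, -0.537]
wrist_force: [-0.1, -0.3, -8.1]
width: 0.029
clock: 19.53
tool_pos: [0.4146, -0.396, 0.2058]
orientation: [0.019, 0.843, 0.03, -0.537]
wrist_force: [-0.4, 0.3, -8.2]
width: 0.0289
t 19.53 grip fix [-0.0919 -0.372   0.0655] world [ 0.4798 -0.3914  0.0655] F [-0.4  0.3 -8.2] w 0.0289 tilt/yaw [[0.421, 0.03, -0.906], [0.07, -0.998, -0.0]]
```

```bash
python3 -m creep '[{"wx":0,"wy":0,"wz":0,"x":0.002,"y":0,"z":0.0009,"gripper":0.02},{"wx":0,"wy":0,"wz":0,"x":0,"y":0,"z":0,"gripper":0.02}]'
python3 -m creep '[{"wx":0,"wy":0,"wz":0,"x":0.001,"y":0,"z":0.0005,"gripper":0.02},{"wx":0,"wy":0,"wz":0,"x":0,"y":0,"z":0,"gripper":0.02}]'
python3 -c "
from h import *
st()"
```

```text
clock: 19.7
tool_pos: [0.4147, -0.3961, 0.2042]
orientation: [0.019, 0.843, 0.029, -0.537]
wrist_force: [-2.6, -0.0, -3.0]
width: 0.029
clock: 19.87
tool_pos: [0.4146, -0.3962, 0.2041]
orientation: [0.019, 0.843, 0.029, -0.536]
wrist_force: [-11.0, 6.2, 10.9]
width: 0.029
t 19.87 grip fix [-0.0917 -0.3723  0.064 ] world [ 0.48   -0.3917  0.064 ] F [-11.    6.2  10.9] w 0.029 tilt/yaw [[0.423, 0.029, -0.906], [0.07, -0.998, 0.001]]
```

```bash
python3 -m creep '[{"wx":0,"wy":0,"wz":0,"x":0,"y":0,"z":0,"gripper":0.035},{"wx":0,"wy":0,"wz":0,"x":0,"y":0,"z":0,"gripper":0.05},{"wx":0,"wy":0,"wz":0,"x":0,"y":0,"z":0,"gripper":0.08},{"wx":0,"wy":0,"wz":0,"x":0,"y":0,"z":0,"gripper":0.08},{"wx":0,"wy":0,"wz":0,"x":0,"y":0,"z":0,"gripper":0.08},{"wx":0,"wy":0,"wz":0,"x":-0.0091,"y":0,"z":-0.0042,"gripper":0.08},{"wx":0,"wy":0,"wz":0,"x":-0.0181,"y":0,"z":-0.0084,"gripper":0.08}]'
python3 -m creep '[{"wx":0,"wy":0,"wz":0,"x":-0.0272,"y":0,"z":-0.0126,"gripper":0.08},{"wx":0,"wy":0,"wz":0,"x":-0.0272,"y":0,"z":-0.0126,"gripper":0.08},{"wx":0,"wy":0,"wz":0,"x":-0.0272,"y":0,"z":-0.0126,"gripper":0.08},{"wx":0,"wy":-6.25,"wz":0,"x":-0.0272,"y":0,"z":-0.0126,"gripper":0.08},{"wx":0,"wy":-6.25,"wz":0,"x":-0.015,"y":0,"z":0,"gripper":0.08},{"wx":0,"wy":-6.25,"wz":0,"x":0,"y":0,"z":0,"gripper":0.08},{"wx":0,"wy":-6.25,"wz":0,"x":0,"y":0,"z":0,"gripper":0.08},{"wx":0,"wy":0,"wz":0,"x":0,"y":0,"z":0,"gripper":0.08}]'
python3 - <<'E'
from h import *
st(); w=snapshot('wrist')[:,:,::-1]; t=snapshot('top')[:,:,::-1]; s=snapshot('side')[:,:,::-1]
cv2.imwrite('pics/c1.png',np.vstack([np.hstack([cv2.resize(t[180:300,260:540],(400,171)),cv2.resize(t[190:280,150:250],(400,171*1))]),np.hstack([cv2.resize(w,(400,250)),cv2.resize(s,(400,250))])]))
for n in ('probe','stand_seat','tray','clamp_a_lug'): print(n,[(d['pixel'],round(d['conf'],2)) for d in find_in(n,'top')],[(d['pixel'],round(d['conf'],2)) for d in find_in(n,'side')])
E
```

```text
clock: 20.45
tool_pos: [0.4143, -0.3957, 0.2315]
orientation: [0.018, 0.842, 0.03, -0.538]
wrist_force: [0.3, 0.3, 0.2]
width: 0.0799
clock: 21.12
tool_pos: [0.4096, -0.3962, 0.3678]
orientation: [-0.025, -0.705, -0.024, 0.708]
wrist_force: [0.2, 0.7, -0.1]
width: 0.0802
t 21.12 grip fix [-0.1631 -0.3721  0.2131] world [ 0.4088 -0.3964  0.2131] F [ 0.2  0.7 -0.1] w 0.0802 tilt/yaw [[-0.005, -0.002, -1.0], [0.07, -0.998, 0.001]]
probe [([167.1, 251.6], 0.88), ([193.4, 205.2], 0.79), ([207.9, 250.3], 0.72), ([231.1, 205.1], 0.53)] [([232.4, 110.4], 0.82), ([291.5, 136.1], 0.79), ([284.7, 118.4], 0.78), ([404.4, 343.6], 0.67), ([245.7, 130.5], 0.57), ([369.8, 187.4], 0.29), ([368.5, 240.4], 0.19)]
stand_seat [([220.8, 254.0], 0.91)] []
tray [([466.4, 248.7], 0.86)] []
clamp_a_lug [([324.2, 204.5], 0.55)] [([319.6, 209.0], 0.67), ([335.4, 246.6], 0.67)]
```

```bash
python3 - <<'E'
from h import *
im=snapshot('wrist'); st()
for n in ('clamp_a_lug','clamp_a_arm','tray'): print(n,[(np.round(d['pixel']),round(d['conf'],2)) for d in find_in(n,'wrist')])
L=np.array([.484,-.3915,0]); Rz=R.from_euler('z',.07)
P=lambda x,z:proj('wrist',L+Rz.apply([x,0,z])).round(0)
print('lugtop',P(0,.084),'hinge',P(.046,.096),[ (t,P(.046-.104*np.cos(t),.096+.104*np.sin(t))) for t in (1.9,2.1,2.2,2.6)])
g=cv2.cvtColor(im,cv2.COLOR_RGB2GRAY); c=P(0,.084).astype(int)
sub=g[c[1]-60:c[1]+60:6,c[0]-60:c[0]+60:6]; print(sub)
_,_,s,ce=cv2.connectedComponentsWithStats((g[c[1]-60:c[1]+60,c[0]-60:c[0]+60]>200).astype(np.uint8)); 
for a,b in zip(s[1:],ce[1:]):
    if a[4]>100: print('bright',a,b+c-60)
E
```

```text
t 21.72 grip fix [-0.1624 -0.372   0.212 ] world [ 0.4095 -0.3964  0.212 ] F [-1.5 -0.5 -0.2] w 0.0797 tilt/yaw [[0.0, 0.0, -1.0], [0.07, -0.998, -0.0]]
clamp_a_lug [(array([ 7., 42.]), 0.69)]
clamp_a_arm []
tray [(array([338., 125.]), 0.73)]
lugtop [315. 108.] hinge [315.  49.] [(1.9, array([315., -50.])), (2.1, array([315., -72.])), (2.2, array([315., -79.])), (2.6, array([315., -87.]))]
[[150 175 172 177 177  99 100 194  81  90  84  90  85 154  96  99 179 164
  181 178]
 [158 173 176 176 178  74  75  54 130 128 127 129 123  67  75  75 158 160
  162 180]
 [167 175 175 174 181  49  53  26  72  72  74  72  73  11  48  50 164 162
  182 180]
 [148 176 177 177 178  52  23  20  42  46  42  47  47  17  24  83 163 162
  183 182]
 [150 172 175 179 178  50  58  70  42  43  47  45  41  44  84  88 162 162
  181 181]
 [151 174 177 176 176  44 101  98 101 100  99 100 101 100 100  96 164 164
  184 178]
 [153 177 175 177 181  76 105 100 100 100  98 103 101 100  98 100 178 186
  184 182]
 [154 174 177 177 180  73 101  97 100 100  96  99  99 101 102  99 165 184
  186 183]
 [152 174 176 175 176  57 1
[... 350 characters left out ...]
 226 225 221 225 177 226 197 171 182
  181 180]
 [150 172 176 174 176  79  85  82  55  83  79  79  78  79  79  79 179 181
  180 180]
 [153 173 174 174 177 174 175 180 179 179 179 179 180 179 183 179 181 180
  180 180]
 [150 171 125 102 111 173 176 177 177 177 179 179 178 179 179 179 178 178
  178 176]
 [150 101 101 103 100 102 178 176 177 178 177 179 179 177 177 178 177 177
  180 179]
 [ 77 100 100 101 117  99 175 175 175 178 176 177 178 178 181 177 176 178
  179 177]
 [ 78 102  99 167  97 100  95 174 176 173 175 177 175 177 179 176 176 176
  175 156]
 [ 77  95 104 102 102 100  98  99  96 170 177 177 177 180 175 175 176 177
  153 154]]
bright [ 45  45  34  29 927] [316.37432578 106.82308522]
```

```bash
python3 -m creep '[{"wx":0,"wy":0,"wz":0,"x":-0.03,"y":0,"z":0,"gripper":0.08},{"wx":0,"wy":0,"wz":0,"x":-0.02,"y":-0.035,"z":0,"gripper":0.08},{"wx":0,"wy":0,"wz":0,"x":0,"y":-0.041,"z":0,"gripper":0.08},{"wx":0,"wy":0,"wz":0,"x":0,"y":-0.041,"z":0,"gripper":0.08},{"wx":0,"wy":0,"wz":0,"x":0,"y":-0.041,"z":0,"gripper":0.08},{"wx":0,"wy":0,"wz":0,"x":0,"y":-0.041,"z":0,"gripper":0.08},{"wx":0,"wy":0,"wz":0,"x":0,"y":-0.041,"z":0,"gripper":0.08},{"wx":0,"wy":0,"wz":0,"x":0,"y":-0.041,"z":0,"gripper":0.08}]'
python3 -m creep '[{"wx":0,"wy":0,"wz":0,"x":0,"y":-0.041,"z":0,"gripper":0.08},{"wx":0,"wy":0,"wz":0,"x":0,"y":-0.041,"z":0,"gripper":0.08},{"wx":0,"wy":0,"wz":0,"x":0,"y":-0.041,"z":0,"gripper":0.08},{"wx":0,"wy":0,"wz":0,"x":0,"y":-0.041,"z":0,"gripper":0.08},{"wx":0,"wy":0,"wz":0,"x":0,"y":-0.041,"z":0,"gripper":0.08},{"wx":0,"wy":0,"wz":0,"x":0,"y":-0.041,"z":0,"gripper":0.08},{"wx":0,"wy":0,"wz":0,"x":0,"y":-0.041,"z":0,"gripper":0.08},{"wx":0,"wy":0,"wz":0,"x":0,"y":-0.041,"z":0,"gripper":0.08}]'
python3 -m creep '[{"wx":0,"wy":0,"wz":0,"x":0,"y":-0.041,"z":0,"gripper":0.08},{"wx":0,"wy":0,"wz":0,"x":0,"y":-0.041,"z":0,"gripper":0.08},{"wx":0,"wy":0,"wz":0,"x":0,"y":-0.041,"z":0,"gripper":0.08},{"wx":0,"wy":0,"wz":0,"x":0,"y":0,"z":0,"gripper":0.08},{"wx":0,"wy":0,"wz":0,"x":0,"y":0,"z":0,"gripper":0.08}]'
python3 - <<'E'
from h import *
st(); m=camera_model('wrist'); save('p1','wrist')
print(at_z('top',(203.6,250.8),.162))
for n,z in (('probe',.14),('stand_seat',.1)):
    for d in find_in(n,'wrist'): print(n,np.round(d['pixel']),round(d['conf'],2),at_z('wrist',d['pixel'],z,m).round(3))
im=cv2.imread('pics/p1.png'); hsv=cv2.cvtColor(im,cv2.COLOR_BGR2HSV)
for z in (.1,.108,.162): print(z,proj('wrist',[.486,.387,z],m))
E
```

```text
clock: 22.53
tool_pos: [0.3891, -0.1143, 0.4169]
orientation: [0.025, 0.707, 0.025, -0.706]
wrist_force: [0.4, 0.5, 1.1]
width: 0.08
clock: 23.2
tool_pos: [0.366, 0.2132, 0.4171]
orientation: [0.025, 0.707, 0.025, -0.706]
wrist_force: [1.1, -0.9, -0.4]
width: 0.08
clock: 23.62
tool_pos: [0.3578, 0.3352, 0.4162]
orientation: [-0.026, -0.706, -0.026, 0.707]
wrist_force: [0.3, 0.4, -1.0]
width: 0.0801
t 23.62 grip fix [-0.163   0.3613  0.2615] world [0.3576 0.3351 0.2615] F [ 0.3  0.4 -1. ] w 0.0801 tilt/yaw [[-0.001, -0.001, -1.0], [0.073, -0.997, 0.001]]
[0.4847096  0.39664075 0.162     ]
probe [260.  43.] 0.89 [0.482 0.387 0.14 ]
probe [143.  56.] 0.62 [0.476 0.492 0.14 ]
stand_seat [282.  62.] 0.73 [0.472 0.373 0.1  ]
0.1 [267.77812733  46.93532733]
0.108 [266.42316842  45.37682004]
0.162 [254.86420419  32.19892993]
```

```bash
python3 -m creep '[{"wx":0,"wy":0,"wz":0,"x":0,"y":-0.022,"z":-0.028,"gripper":0.08},{"wx":0,"wy":0,"wz":0,"x":0,"y":-0.022,"z":-0.028,"gripper":0.08},{"wx":0,"wy":0,"wz":0,"x":0,"y":0,"z":-0.028,"gripper":0.08},{"wx":0,"wy":0,"wz":0,"x":0,"y":0,"z":0,"gripper":0.08},{"wx":0,"wy":0,"wz":0,"x":0,"y":0,"z":0,"gripper":0.08}]'
python3 - <<'E'
from h import *
st(); m=camera_model('wrist'); save('p2','wrist')
im=cv2.imread('pics/p2.png'); g=cv2.cvtColor(im,cv2.COLOR_BGR2GRAY)
for n,z in (('probe',.14),('stand_seat',.1)):
    for d in find_in(n,'wrist'): print(n,np.round(d['pixel']),round(d['conf'],2),at_z('wrist',d['pixel'],z,m).round(3),im[int(d['pixel'][1]),int(d['pixel'][0])])
p=proj('wrist',[.484,.387,.13],m).astype(int); print(p, [proj('wrist',[.484,.387,z],m).round() for z in (.1,.108,.162)])
np.set_printoptions(linewidth=250); print(g[max(0,p[1]-75):p[1]+75:5,p[0]-75:p[0]+75:4])
E
```

```text
clock: 24.18
tool_pos: [0.4402, 0.3824, 0.4163]
orientation: [-0.024, -0.706, -0.024, 0.707]
wrist_force: [-1.1, -0.0, -0.4]
width: 0.0804
t 24.18 grip fix [-0.0775  0.4026  0.2616] world [0.4401 0.3823 0.2616] F [-1.1 -0.  -0.4] w 0.0804 tilt/yaw [[-0.001, -0.001, -1.0], [0.067, -0.998, 0.0]]
probe [262.  12.] 0.96 [0.591 0.434 0.14 ] [ 86 176  74]
probe [177. 136.] 0.74 [0.488 0.502 0.14 ] [15 38  7]
probe [355.  12.] 0.63 [0.595 0.361 0.14 ] [16 33 13]
probe [308. 136.] 0.61 [0.492 0.391 0.14 ] [157 163 166]
stand_seat [308. 111.] 0.81 [0.511 0.393 0.1  ] [220 216 213]
stand_seat [509. 130.] 0.52 [0.518 0.184 0.1  ] [221 217 214]
[312 144] [array([313., 140.]), array([313., 142.]), array([312., 151.])]
[[192 191 193 ... 198 199 197]
 [193 191 195 ... 190 189 191]
 [187 191 191 ... 193 197 198]
 ...
 [195 184 122 ...  66  71  70]
 [195 196 203 ... 176 176 176]
 [201 201 199 ... 165 163 162]]
```

```bash
python3 - <<'E'
from h import *
im=cv2.imread('pics/p2.png'); g=cv2.GaussianBlur(cv2.cvtColor(im,cv2.COLOR_BGR2GRAY),(3,3),0)
for r in range(60,230,4): print(r,' '.join('%3d'%v for v in g[r,236:392:4]))
E
```

```text
60 195 196 197 197 197 198 198 198 200 200 199 199 199 199 200 200 199 198 199 198 197 197 198 197 197 198 197 196 195 194 192 190 189 189 189 189 190 190 190
64 190 190 190 191 190 191 190 191 191 191 192 191 192 192 193 193 194 194 197 198 199 200 202 201 202 202 199 200 197 197 196 195 195 196 196 195 194 192 188
68 190 191 192 192 193 192 192 194 194 194 194 194 194 194 193 192 193 192 192 191 191 192 193 191 192 192 194 195 194 197 197 198 200 200 199 197 195 193 191
72 195 195 195 194 194 195 195 194 195 194 195 194 195 194 195 195 196 197 198 199 200 201 200 199 200 199 197 197 195 194 194 193 192 192 193 193 194 194 195
76 189 189 189 189 190 189 190 190 191 176 213 195 192 191 194 195 194 196 197 197 197 198 197 196 195 195 194 195 195 196 197 198 198 198 196 194 191 190 190
80 190 190 189 188 190 190 191 192 192 178 216 217 217 213 199 195 194 195 194 194 194 193 194 194 193 193 194 194 194 196 198 196 195 195 194 192 192 193 193
84 185 185 187 186 186 186 187 188 187 215 217 217 217 217 217 216 214 200 192 193 193 195 196 197 197 197 195 195 193 193 192 191 191 192 191 192
[... 5069 characters left out ...]
 191 121 117 118 116 114 186 165 164 163 163 163 164 164 164
216 194 195 195 196 165 122 121 120 119 119 120 118 166 190 189 186 184 183 183 183 184 184 186 177 126 117 119 119 121 119 148 179 170 170 169 168 168 167 168
220 194 194 194 193 193 131 119 119 118 118 124 188 190 190 189 191 190 191 188 189 190 190 148 119 120 119 119 118 119 118 119 178 171 168 166 165 166 166 165
224 193 192 194 194 194 195 152 121 119 119 123 192 189 190 189 189 189 189 190 190 164 117 119 119 119 120 120 122 121 122 121 144 192 175 173 173 171 171 171
228 195 192 192 191 190 191 189 117 118 118 119 122 193 191 192 192 192 192 181 125 118 118 118 118 117 117 118 118 120 118 119 118 133 192 175 170 169 169 167
```

```bash
python3 - <<'E'
from h import *
from scipy.optimize import least_squares
m=camera_model('wrist')
pt=np.array([(304,108),(292,112),(316,112),(284,116),(324,116),(280,120),(328,120),(276,124),(276,128),(332,128),(332.5,132),(332.5,144),(276,148),(332,148)])
W=np.array([at_z('wrist',p,.104,m) for p in pt])[:,:2]
s=least_squares(lambda q:np.hypot(*(W-q[:2]).T)-q[2],[.48,.39,.027]); print(s.x.round(4),(s.fun*1000).round(1))
print(at_z('wrist',(302.5,144),.162,m)); st()
q=fix([s.x[0],s.x[1],0]); to(q[0],q[1],.134)
E
```

```text
[0.4845 0.3961 0.0272] [ 0.5 -0.9 -0.7 -0.1  0.3  0.   0.5  1.2 -0.3  0.2 -0.3 -0.3 -0.3  0.2]
[0.48683917 0.39479219 0.162     ]
t 24.33 grip fix [-0.0788  0.4032  0.2625] world [0.4387 0.3828 0.2625] F [-1.   0.1  0.2] w 0.0799 tilt/yaw [[0.0, 0.0, -1.0], [0.069, -0.998, -0.0]]
tool delta [ 0.1285 -0.01   -0.0466]
```

```bash
python3 -m creep '[{"wx":0,"wy":0,"wz":0,"x":0,"y":-0.0055,"z":-0.0235,"gripper":0.08},{"wx":0,"wy":0,"wz":0,"x":0,"y":-0.0055,"z":-0.0235,"gripper":0.08},{"wx":0,"wy":0,"wz":0,"x":0.031,"y":0,"z":0,"gripper":0.08},{"wx":0,"wy":0,"wz":0,"x":0.031,"y":0,"z":0,"gripper":0.08},{"wx":0,"wy":0,"wz":0,"x":0.031,"y":0,"z":0,"gripper":0.08},{"wx":0,"wy":0,"wz":0,"x":0.031,"y":0,"z":0,"gripper":0.08},{"wx":0,"wy":0,"wz":0,"x":0,"y":0,"z":0,"gripper":0.08},{"wx":0,"wy":0,"wz":0,"x":0,"y":0,"z":0,"gripper":0.08}]'
python3 - <<'E'
from h import *
st(); q=fix([.4847,.3957,0]); to(q[0],q[1],.137)
E
```

```text
clock: 25.0
tool_pos: [0.4848, 0.3977, 0.293]
orientation: [-0.025, -0.706, -0.024, 0.707]
wrist_force: [1.1, 0.9, 1.1]
width: 0.0802
t 25.0 grip fix [-0.0321  0.4147  0.1383] world [0.4845 0.3975 0.1383] F [1.1 0.9 1.1] w 0.0802 tilt/yaw [[-0.001, -0.001, -1.0], [0.07, -0.998, 0.001]]
tool delta [ 0.0013  0.0018 -0.    ]
```

```bash
python3 -m creep '[{"wx":0,"wy":0,"wz":0,"x":0,"y":0.0015,"z":0,"gripper":0.04},{"wx":0,"wy":0,"wz":0,"x":0,"y":0,"z":0,"gripper":0.03},{"wx":0,"wy":0,"wz":0,"x":0,"y":0,"z":0,"gripper":0.01},{"wx":0,"wy":0,"wz":0,"x":0,"y":0,"z":0,"gripper":0.01},{"wx":0,"wy":0,"wz":0,"x":0,"y":0,"z":0,"gripper":0.01},{"wx":0,"wy":0,"wz":0,"x":0,"y":0,"z":0,"gripper":0.01},{"wx":0,"wy":0,"wz":0,"x":0,"y":0,"z":0,"gripper":0.01},{"wx":0,"wy":0,"wz":0,"x":0,"y":0,"z":0,"gripper":0.01}]'
python3 -c "
from h import *
st()"
```

```text
clock: 25.67
tool_pos: [0.4853, 0.3964, 0.2938]
orientation: [0.025, 0.707, 0.025, -0.706]
wrist_force: [-2.4, -3.3, 5.4]
width: 0.0188
t 25.67 grip fix [-0.0313  0.4135  0.1391] world [0.4854 0.3964 0.1391] F [-2.4 -3.3  5.4] w 0.0188 tilt/yaw [[0.001, 0.0, -1.0], [0.07, -0.998, -0.0]]
```

```bash
python3 -m creep '[{"wx":0,"wy":0,"wz":0,"x":-0.01,"y":0,"z":0,"gripper":0.01},{"wx":0,"wy":0,"wz":0,"x":-0.02,"y":0,"z":0,"gripper":0.01},{"wx":0,"wy":0,"wz":0,"x":-0.03,"y":0,"z":0,"gripper":0.01},{"wx":0,"wy":0,"wz":0,"x":-0.035,"y":0,"z":0,"gripper":0.01},{"wx":0,"wy":0,"wz":0,"x":-0.035,"y":0,"z":0,"gripper":0.01},{"wx":0,"wy":0,"wz":0,"x":0,"y":0,"z":0,"gripper":0.01},{"wx":0,"wy":0,"wz":0,"x":0,"y":0,"z":0,"gripper":0.01}]'
python3 - <<'E'
from h import *
st(); m=camera_model('wrist'); o=observe()
Tt=np.eye(4); Tt[:3,:3]=Rt().as_matrix(); Tt[:3,3]=o['tool_pos']; rel=np.linalg.inv(Tt)@np.array(m['T'])
def cm(pos,x,y):
    x=np.array(x)/np.linalg.norm(x); y=np.array(y)-np.dot(x,y)*x; y/=np.linalg.norm(y)
    T=np.eye(4); T[:3,:3]=np.c_[x,y,np.cross(x,y)]; T[:3,3]=pos; return dict(m,T=T@rel)
def dot(f,p,w=7):
    g=cv2.GaussianBlur(cv2.imread(f,0),(3,3),0).astype(float); s=g[p[1]-w:p[1]+w+1,p[0]-w:p[0]+w+1]
    k=np.clip(np.percentile(s,60)-30-s,0,None); yy,xx=np.mgrid[-w:w+1,-w:w+1]; return p[0]+(k*xx).sum()/k.sum(),p[1]+(k*yy).sum()/k.sum()
c8=cm([.5334,.0523,.4302],(-.002,0,-1),(.07,-.998,0)); c10=cm([.5198,-.2076,.2423],(.425,.028,-.905),(.071,-.997,.002))
for f,c,p in (('w8',c8,(211,180)),('w8',c8,(314,180)),('w8',c8,(418,180)),('w10',c10,(315,336))):
    d=dot('pics/%s.png'%f,p); P=at_z('wrist',d,.048,c); print(np.round(d,1),P.round(4),fix(P).round(4))
to(-.019,.1965,.19)
E
```

```text
clock: 26.25
tool_pos: [0.485, 0.3963, 0.425]
orientation: [0.024, 0.708, 0.025, -0.706]
wrist_force: [-1.0, 0.0, -4.6]
width: 0.0189
t 26.25 grip fix [-0.0312  0.4137  0.2703] world [0.4855 0.3966 0.2703] F [-1.   0.  -4.6] w 0.0189 tilt/yaw [[0.003, 0.002, -1.0], [0.07, -0.998, -0.002]]
[213.3 178.9] [0.5162 0.1742 0.048 ] [-0.016   0.1896  0.048 ]
[314.1 180.7] [0.5218 0.0523 0.048 ] [-0.019   0.0677  0.048 ]
[416.  178.6] [ 0.534 -0.07   0.048] [-0.0154 -0.0551  0.048 ]
[314.9 335. ] [ 0.541  -0.2072  0.048 ] [-0.018  -0.1925  0.048 ]
tool delta [ 0.0799  0.2174 -0.012 ]
```

```bash
python3 -m creep '[{"wx":0,"wy":0,"wz":0,"x":0,"y":0.031,"z":-0.0018,"gripper":0.01},{"wx":0,"wy":0,"wz":0,"x":0,"y":0.031,"z":-0.0018,"gripper":0.01},{"wx":0,"wy":0,"wz":0,"x":0,"y":0.031,"z":-0.0018,"gripper":0.01},{"wx":0,"wy":0,"wz":0,"x":0,"y":0.031,"z":-0.0018,"gripper":0.01},{"wx":0,"wy":0,"wz":0,"x":0,"y":0.031,"z":-0.0018,"gripper":0.01},{"wx":0,"wy":0,"wz":0,"x":0,"y":0.031,"z":-0.0018,"gripper":0.01},{"wx":0,"wy":0,"wz":0,"x":0,"y":0.031,"z":-0.0018,"gripper":0.01}]'
python3 -m creep '[{"wx":0,"wy":0,"wz":0,"x":0.02,"y":0,"z":0,"gripper":0.01},{"wx":0,"wy":0,"wz":0,"x":0.02,"y":0,"z":0,"gripper":0.01},{"wx":0,"wy":0,"wz":0,"x":0.02,"y":0,"z":0,"gripper":0.01},{"wx":0,"wy":0,"wz":0,"x":0.015,"y":0,"z":0,"gripper":0.01},{"wx":0,"wy":0,"wz":0,"x":0.01,"y":0,"z":0,"gripper":0.01},{"wx":0,"wy":0,"wz":0,"x":0,"y":0,"z":0,"gripper":0.01},{"wx":0,"wy":0,"wz":0,"x":0,"y":0,"z":0,"gripper":0.01}]'
python3 - <<'E'
from h import *
st(); print('tip z est',observe()['tool_pos'][2]-.2738); to(-.0187,.197,.17)
m=camera_model('wrist'); save('p3','wrist'); print('pad px',proj('wrist',R.from_euler('z',Q[2]).apply([-.019,.197,.048])+[Q[0],Q[1],0]),'tip px',proj('wrist',gp()-[0,0,.119]))
for n in ('pad_1','probe_tip'): print(n,[(np.round(d['pixel']),round(d['conf'],2)) for d in find_in(n,'wrist')])
E
```

```text
clock: 26.83
tool_pos: [0.5127, 0.1793, 0.4211]
orientation: [-0.025, -0.706, -0.025, 0.708]
wrist_force: [0.3, 0.6, -2.9]
width: 0.0184
clock: 27.42
tool_pos: [0.5129, 0.1808, 0.3374]
orientation: [-0.025, -0.706, -0.025, 0.707]
wrist_force: [-0.4, 0.3, -2.2]
width: 0.0189
t 27.42 grip fix [-0.0191  0.1965  0.1827] world [0.5127 0.1808 0.1827] F [-0.4  0.3 -2.2] w 0.0189 tilt/yaw [[-0.001, -0.0, -1.0], [0.07, -0.998, 0.0]]
tip z est 0.063560647576485
tool delta [ 0.0127 -0.0005 -0.0004]
pad px [314.00324315 194.93750801] tip px [314.4232074  200.45637551]
pad_1 [(array([447., 190.]), 0.92), (array([314., 187.]), 0.88), (array([543., 194.]), 0.8), (array([610., 195.]), 0.67)]
probe_tip [(array([155.,  77.]), 0.58), (array([407., 242.]), 0.41)]
```

```bash
python3 - <<'E'
from h import *
m=camera_model('wrist')
for y in (.197,.067,-.063,-.193): print(proj('wrist',R.from_euler('z',Q[2]).apply([-.019,y,.048])+[Q[0],Q[1],0]).round(1))
im=cv2.imread('pics/p3.png'); g=cv2.GaussianBlur(cv2.cvtColor(im,cv2.COLOR_BGR2GRAY),(3,3),0)
for r in range(160,236,3): print(r,' '.join('%3d'%v for v in g[r,280:350:3]),'|',' '.join('%3d'%v for v in g[r,424:472:3]))
E
```

```text
[314.1 195.2]
[453.1 195.6]
[551.9 196.3]
[613.8 196.9]
160 230 231 231 231 231 231 231 231 231 231 231 231 215 176 177 172 171 174 227 232 231 231 231 231 |  73  41  87 218 217 103  52  48  59  54  52  51  51  58 166 209
163 232 232 223 193 223 223 223 231 232 222 233 233 173 171 171 170 169 170 172 230 231 231 231 231 | 124  44  82 115 126  82  85  79  82  86  72  55  50  64 171 212
166 179 179 177 172 171 171 171 205 208 174 176 176 170 170 170 170 169 170 169 196 229 231 231 231 | 229 206 185 174 167 158 153 179 174 167 161 158 143  95 164 192
169 173 173 173 172 173 172 173 171 172 172 172 174 174 172 172 171 171 165 147 145 224 230 230 231 | 231 231 230 230 230 230 229 228 228 228 228 230 231 231 200 199
172 179 178 178 178 178 177 176 177 176 138  98  83  84 131 172 174 159 137 138 137 183 231 230 230 | 230 230 230 230 230 230 230 233 221 224 230 229 231 230 231 231
175 175 175 174 174 175 174 174 153  68  51  51  53  51  51  52 110 140 138 138 136 151 212 230 230 | 230 230 229 229 229 227 173  96  70  79 116 197 232 231 231 231
178 173 172 173 172 172 172 153  57  52  55  55 
[... 2571 characters left out ...]
 228 228 228 228 228 228 228 231 230
226 174 170 168 175 167 167 171 167 166 164 151 152 155 136 134 134 134 134 136 138 134 135 137 135 | 226 225 226 225 225 225 225 225 224 224 224 224 224 225 231 230
229 169 173 166 174 172 164 169 169 148 141 135 133 137 135 135 135 134 134 135 137 135 135 136 135 | 228 229 228 228 228 228 228 227 227 227 227 227 227 226 231 230
232 146 174 167 170 151 137 140 157 135 128  98  84  76  77 101 134 133 135 135 138 137 135 137 136 | 226 226 227 226 227 226 226 226 226 226 225 226 226 226 231 231
235 132 137 137 166 145 137 132 139 111  64  54  56  57  57  54  63 108 134 134 135 137 134 135 137 | 227 226 227 226 226 226 226 226 226 226 226 225 225 225 230 230
```

```bash
python3 -m creep '[{"wx":0,"wy":0,"wz":0,"x":0.006,"y":0,"z":0,"gripper":0.01},{"wx":0,"wy":0,"wz":0,"x":0.006,"y":0,"z":0,"gripper":0.01},{"wx":0,"wy":0,"wz":0,"x":0,"y":0,"z":0,"gripper":0.01},{"wx":0,"wy":0,"wz":0,"x":0,"y":0,"z":0,"gripper":0.01}]'
python3 -m creep '[{"wx":0,"wy":0,"wz":0,"x":0.002,"y":0,"z":0,"gripper":0.01},{"wx":0,"wy":0,"wz":0,"x":0.002,"y":0,"z":0,"gripper":0.01},{"wx":0,"wy":0,"wz":0,"x":0,"y":0,"z":0,"gripper":0.01},{"wx":0,"wy":0,"wz":0,"x":0,"y":0,"z":0,"gripper":0.01}]'
python3 -m creep '[{"wx":0,"wy":0,"wz":0,"x":0.002,"y":0,"z":0,"gripper":0.01},{"wx":0,"wy":0,"wz":0,"x":0,"y":0,"z":0,"gripper":0.01},{"wx":0,"wy":0,"wz":0,"x":0,"y":0,"z":0,"gripper":0.01}]'
python3 -c "
from h import *
st(); print(observe()['tool_pos'][2]-.2738)
for i in range(5): snapshot('top'); print(observe()['wrist_force'][2].round(2))"
```

```text
clock: 27.9
tool_pos: [0.5129, 0.1808, 0.3253]
orientation: [-0.025, -0.706, -0.025, 0.707]
wrist_force: [1.0, 0.5, -3.6]
width: 0.019
clock: 28.23
tool_pos: [0.513, 0.1808, 0.3218]
orientation: [0.025, 0.707, 0.025, -0.707]
wrist_force: [-0.4, 0.3, -2.6]
width: 0.0184
clock: 28.48
tool_pos: [0.513, 0.1808, 0.3199]
orientation: [0.025, 0.707, 0.025, -0.707]
wrist_force: [-0.1, -0.7, -2.3]
width: 0.0185
t 28.48 grip fix [-0.0188  0.1965  0.1652] world [0.513  0.1808 0.1652] F [-0.1 -0.7 -2.3] w 0.0185 tilt/yaw [[0.0, 0.0, -1.0], [0.07, -0.998, -0.0]]
0.046059184072941683
-2.26
-0.97
-1.33
-1.4
-1.33
```

```bash
python3 -m creep '[{"wx":0,"wy":0,"wz":0,"x":0.0015,"y":0,"z":0,"gripper":0.01},{"wx":0,"wy":0,"wz":0,"x":0,"y":0,"z":0,"gripper":0.01},{"wx":0,"wy":0,"wz":0,"x":0,"y":0,"z":0,"gripper":0.01}]'
python3 -c "
from h import *
print(observe()['tool_pos'][2]-.2738)
f=[]
for i in range(6): snapshot('top'); f.append(observe()['wrist_force'][2])
print(np.mean(f),np.std(f))"
python3 -m creep '[{"wx":0,"wy":0,"wz":0,"x":-0.01,"y":0,"z":0,"gripper":0.01},{"wx":0,"wy":0,"wz":0,"x":-0.025,"y":0,"z":0,"gripper":0.01},{"wx":0,"wy":0,"wz":0,"x":-0.025,"y":0,"z":0,"gripper":0.01},{"wx":0,"wy":0,"wz":0,"x":0,"y":0.0325,"z":0,"gripper":0.01},{"wx":0,"wy":0,"wz":0,"x":0,"y":0.0325,"z":0,"gripper":0.01},{"wx":0,"wy":0,"wz":0,"x":0,"y":0.0325,"z":0,"gripper":0.01},{"wx":0,"wy":0,"wz":0,"x":0,"y":0.0325,"z":0,"gripper":0.01},{"wx":0,"wy":0,"wz":0,"x":0,"y":0,"z":0,"gripper":0.01}]'
python3 -c "
from h import *
f=[]
for i in range(4): snapshot('top'); f.append(observe()['wrist_force'][2])
print('free',np.mean(f),np.std(f)); st(); to(-.0187,.067,.1692)"
```

```text
clock: 28.98
tool_pos: [0.513, 0.1808, 0.3183]
orientation: [0.025, 0.707, 0.025, -0.707]
wrist_force: [0.5, -0.2, -1.1]
width: 0.0187
0.04445444048767572
-1.20484229850382 0.3772682408148373
clock: 29.95
tool_pos: [0.5222, 0.0469, 0.3789]
orientation: [0.024, 0.707, 0.023, -0.707]
wrist_force: [-0.1, 0.3, -3.0]
width: 0.0186
free -2.8200241304411424 0.24409640657742293
t 30.15 grip fix [-0.0189  0.0671  0.2239] world [0.522  0.0517 0.2239] F [-0.8  0.6 -2.6] w 0.0185 tilt/yaw [[0.0, 0.0, -1.0], [0.07, -0.998, -0.0]]
tool delta [ 0.0547  0.0001 -0.0002]
```

```bash
python3 -m creep '[{"wx":0,"wy":0,"wz":0,"x":0.02,"y":0,"z":0,"gripper":0.01},{"wx":0,"wy":0,"wz":0,"x":0.02,"y":0,"z":0,"gripper":0.01},{"wx":0,"wy":0,"wz":0,"x":0.01,"y":0,"z":0,"gripper":0.01},{"wx":0,"wy":0,"wz":0,"x":0,"y":0,"z":0,"gripper":0.01},{"wx":0,"wy":0,"wz":0,"x":0.004,"y":0,"z":0,"gripper":0.01},{"wx":0,"wy":0,"wz":0,"x":0.003,"y":0,"z":0,"gripper":0.01},{"wx":0,"wy":0,"wz":0,"x":0.0035,"y":0,"z":0,"gripper":0.01},{"wx":0,"wy":0,"wz":0,"x":0,"y":0,"z":0,"gripper":0.01}]'
python3 -m creep '[{"wx":0,"wy":0,"wz":0,"x":0,"y":0,"z":0,"gripper":0.01},{"wx":0,"wy":0,"wz":0,"x":0,"y":0,"z":0,"gripper":0.01}]'
python3 -c "
from h import *
f=[]
for i in range(4): snapshot('top'); f.append(observe()['wrist_force'][2])
print('press',np.mean(f),np.std(f)); st()"
```

```text
clock: 30.82
tool_pos: [0.5221, 0.0512, 0.3179]
orientation: [0.025, 0.707, 0.025, -0.706]
wrist_force: [0.3, 1.3, -0.6]
width: 0.0186
clock: 30.98
tool_pos: [0.5221, 0.0512, 0.3183]
orientation: [0.025, 0.707, 0.025, -0.706]
wrist_force: [0.3, 1.4, -0.6]
width: 0.0187
press -0.9283764992720422 0.5346374858343268
t 31.18 grip fix [-0.0187  0.0665  0.1633] world [0.5222 0.0512 0.1633] F [ 0.5  1.  -0.8] w 0.0183 tilt/yaw [[0.001, 0.0, -1.0], [0.07, -0.998, -0.0]]
```

```bash
python3 -m creep '[{"wx":0,"wy":0,"wz":0,"x":-0.01,"y":0,"z":0,"gripper":0.01},{"wx":0,"wy":0,"wz":0,"x":-0.025,"y":0,"z":0,"gripper":0.01},{"wx":0,"wy":0,"wz":0,"x":-0.025,"y":0,"z":0,"gripper":0.01},{"wx":0,"wy":0,"wz":0,"x":0,"y":0.0325,"z":0,"gripper":0.01},{"wx":0,"wy":0,"wz":0,"x":0,"y":0.0325,"z":0,"gripper":0.01},{"wx":0,"wy":0,"wz":0,"x":0,"y":0.0325,"z":0,"gripper":0.01},{"wx":0,"wy":0,"wz":0,"x":0,"y":0.0325,"z":0,"gripper":0.01},{"wx":0,"wy":0,"wz":0,"x":0,"y":0,"z":0,"gripper":0.01}]'
python3 -m creep '[{"wx":0,"wy":0,"wz":0,"x":0,"y":0,"z":0,"gripper":0.01},{"wx":0,"wy":0,"wz":0,"x":0,"y":0,"z":0,"gripper":0.01},{"wx":0,"wy":0,"wz":0,"x":0,"y":0,"z":0,"gripper":0.01}]'
python3 -c "
from h import *
st(); to(-.0187,-.063,.164)"
python3 -m creep '[{"wx":0,"wy":0,"wz":0,"x":0.02,"y":0,"z":0,"gripper":0.01},{"wx":0,"wy":0,"wz":0,"x":0.02,"y":0,"z":0,"gripper":0.01},{"wx":0,"wy":0,"wz":0,"x":0.01,"y":0,"z":0,"gripper":0.01},{"wx":0,"wy":0,"wz":0,"x":0,"y":0,"z":0,"gripper":0.01},{"wx":0,"wy":0,"wz":0,"x":0.004,"y":0,"z":0,"gripper":0.01},{"wx":0,"wy":0,"wz":0,"x":0.003,"y":0,"z":0,"gripper":0.01},{"wx":0,"wy":0,"wz":0,"x":0.003,"y":0,"z":0,"gripper":0.01},{"wx":0,"wy":0,"wz":0,"x":0,"y":0,"z":0,"gripper":0.01}]'
python3 -m creep '[{"wx":0,"wy":0,"wz":0,"x":0,"y":0,"z":0,"gripper":0.01},{"wx":0,"wy":0,"wz":0,"x":0,"y":0,"z":0,"gripper":0.01}]'
python3 -c "
from h import *
f=[]
for i in range(4): snapshot('top'); f.append(observe()['wrist_force'][2])
print('press',np.mean(f),np.std(f)); st()"
```

```text
clock: 31.85
tool_pos: [0.531, -0.0829, 0.3783]
orientation: [-0.024, -0.707, -0.023, 0.707]
wrist_force: [-0.2, 0.6, -3.4]
width: 0.0186
clock: 32.1
tool_pos: [0.5311, -0.0777, 0.378]
orientation: [-0.025, -0.707, -0.025, 0.707]
wrist_force: [-1.0, -0.3, -4.4]
width: 0.0189
t 32.1 grip fix [-0.0189 -0.0627  0.2233] world [ 0.531  -0.0777  0.2233] F [-1.  -0.3 -4.4] w 0.0189 tilt/yaw [[-0.0, 0.0, -1.0], [0.071, -0.997, -0.0]]
tool delta [ 0.0593  0.0003 -0.0002]
clock: 32.77
tool_pos: [0.5312, -0.0785, 0.318]
orientation: [0.025, 0.707, 0.025, -0.706]
wrist_force: [0.1, 0.8, -0.6]
width: 0.0188
clock: 32.93
tool_pos: [0.5312, -0.0786, 0.3183]
orientation: [0.025, 0.707, 0.025, -0.706]
wrist_force: [0.6, 1.0, -1.1]
width: 0.0184
press -0.8086979093310427 0.4678322795107255
t 33.13 grip fix [-0.0187 -0.0635  0.1633] world [ 0.5313 -0.0786  0.1633] F [ 1.1  1.2 -0.6] w 0.0188 tilt/yaw [[0.001, -0.0, -1.0], [0.07, -0.998, 0.0]]
```

Now pad 4, same pattern.

```bash
python3 -m creep '[{"wx":0,"wy":0,"wz":0,"x":-0.01,"y":0,"z":0,"gripper":0.01},{"wx":0,"wy":0,"wz":0,"x":-0.025,"y":0,"z":0,"gripper":0.01},{"wx":0,"wy":0,"wz":0,"x":-0.025,"y":0,"z":0,"gripper":0.01},{"wx":0,"wy":0,"wz":0,"x":0,"y":0.0325,"z":0,"gripper":0.01},{"wx":0,"wy":0,"wz":0,"x":0,"y":0.0325,"z":0,"gripper":0.01},{"wx":0,"wy":0,"wz":0,"x":0,"y":0.0325,"z":0,"gripper":0.01},{"wx":0,"wy":0,"wz":0,"x":0,"y":0.0325,"z":0,"gripper":0.01},{"wx":0,"wy":0,"wz":0,"x":0,"y":0,"z":0,"gripper":0.01}]'
python3 -m creep '[{"wx":0,"wy":0,"wz":0,"x":0,"y":0,"z":0,"gripper":0.01},{"wx":0,"wy":0,"wz":0,"x":0,"y":0,"z":0,"gripper":0.01},{"wx":0,"wy":0,"wz":0,"x":0,"y":0,"z":0,"gripper":0.01}]'
python3 -c "
from h import *
st(); to(-.0187,-.193,.164)"
python3 -m creep '[{"wx":0,"wy":0,"wz":0,"x":0.02,"y":0,"z":0,"gripper":0.01},{"wx":0,"wy":0,"wz":0,"x":0.02,"y":0,"z":0,"gripper":0.01},{"wx":0,"wy":0,"wz":0,"x":0.01,"y":0,"z":0,"gripper":0.01},{"wx":0,"wy":0,"wz":0,"x":0,"y":0,"z":0,"gripper":0.01},{"wx":0,"wy":0,"wz":0,"x":0.004,"y":0,"z":0,"gripper":0.01},{"wx":0,"wy":0,"wz":0,"x":0.003,"y":0,"z":0,"gripper":0.01},{"wx":0,"wy":0,"wz":0,"x":0.003,"y":0,"z":0,"gripper":0.01},{"wx":0,"wy":0,"wz":0,"x":0,"y":0,"z":0,"gripper":0.01}]'
python3 -m creep '[{"wx":0,"wy":0,"wz":0,"x":0,"y":0,"z":0,"gripper":0.01},{"wx":0,"wy":0,"wz":0,"x":0,"y":0,"z":0,"gripper":0.01}]'
python3 -c "
from h import *
f=[]
for i in range(4): snapshot('top'); f.append(observe()['wrist_force'][2])
print('press',np.mean(f),np.std(f)); st()"
python3 -m creep '[{"wx":0,"wy":0,"wz":0,"x":-0.01,"y":0,"z":0,"gripper":0.01},{"wx":0,"wy":0,"wz":0,"x":-0.035,"y":0,"z":0,"gripper":0.01},{"wx":0,"wy":0,"wz":0,"x":-0.035,"y":0,"z":0,"gripper":0.01},{"wx":0,"wy":0,"wz":0,"x":-0.03,"y":0,"z":0,"gripper":0.01},{"wx":0,"wy":0,"wz":0,"x":0,"y":-0.035,"z":0,"gripper":0.01},{"wx":0,"wy":0,"wz":0,"x":0,"y":-0.04,"z":0,"gripper":0.01},{"wx":0,"wy":0,"wz":0,"x":0,"y":-0.04,"z":0,"gripper":0.01},{"wx":0,"wy":0,"wz":0,"x":0,"y":-0.04,"z":0,"gripper":0.01}]'
python3 -m creep '[{"wx":0,"wy":0,"wz":0,"x":0,"y":-0.04,"z":0,"gripper":0.01},{"wx":0,"wy":0,"wz":0,"x":0,"y":-0.04,"z":0.005,"gripper":0.01},{"wx":0,"wy":0,"wz":0,"x":0,"y":-0.04,"z":0.01,"gripper":0.01},{"wx":0,"wy":0,"wz":0,"x":0,"y":-0.04,"z":0.015,"gripper":0.01},{"wx":0,"wy":0,"wz":0,"x":0,"y":-0.04,"z":0.015,"gripper":0.01},{"wx":0,"wy":0,"wz":0,"x":0,"y":-0.04,"z":0.015,"gripper":0.01},{"wx":0,"wy":0,"wz":0,"x":0,"y":-0.04,"z":0.015,"gripper":0.01},{"wx":0,"wy":0,"wz":0,"x":0,"y":-0.04,"z":0.015,"gripper":0.01}]'
python3 -c "
from h import *
st()
for c in ('top','side'):
    snapshot(c)
    for n in ('stand_seat','pad_1'): print(c,n,[(np.round(d['pixel']),round(d['conf'],2)) for d in find_in(n,c)])"
```

```text
clock: 33.8
tool_pos: [0.5398, -0.2128, 0.3781]
orientation: [-0.024, -0.707, -0.023, 0.707]
wrist_force: [-0.2, 0.4, -3.9]
width: 0.0184
clock: 34.05
tool_pos: [0.5402, -0.2075, 0.378]
orientation: [-0.025, -0.707, -0.025, 0.707]
wrist_force: [-0.4, 1.0, -3.6]
width: 0.0189
t 34.05 grip fix [-0.0188 -0.1927  0.2233] world [ 0.5402 -0.2074  0.2233] F [-0.4  1.  -3.6] w 0.0189 tilt/yaw [[-0.0, 0.0, -1.0], [0.071, -0.997, -0.0]]
tool delta [ 0.0593  0.0003 -0.0001]
clock: 34.72
tool_pos: [0.5403, -0.2082, 0.3181]
orientation: [0.025, 0.707, 0.025, -0.706]
wrist_force: [0.8, 1.1, -0.9]
width: 0.0186
clock: 34.88
tool_pos: [0.5403, -0.2083, 0.3184]
orientation: [0.025, 0.707, 0.025, -0.706]
wrist_force: [0.8, 0.9, -0.7]
width: 0.0184
press -1.1858412382044903 0.5188382577847153
t 35.08 grip fix [-0.0187 -0.1936  0.1633] world [ 0.5403 -0.2083  0.1633] F [ 1.5  1.  -0.3] w 0.0184 tilt/yaw [[0.001, -0.0, -1.0], [0.07, -0.998, 0.0]]
clock: 35.75
tool_pos: [0.5286, -0.0522, 0.4284]
orientation: [-0.024, -0.707, -0.024, 0.707]
wrist_force: [1.3, -0.4, -3.3]
width: 0.0185
clock: 36.42
tool_pos: [0.418, 0.256, 0.4285]
orientation: [0.025, 0.707, 0.025, -0.707]
wrist_force: [1.0, 0.7, -3.5]
width: 0.0185
t 36.42 grip fix [-0.1083  0.2781  0.2738] world [0.418  0.256  0.2738] F [ 1.   0.7 -3.5] w 0.0185 tilt/yaw [[0.0, -0.0, -1.0], [0.07, -0.998, 0.0]]
top stand_seat [(array([216., 250.]), 0.9)]
top pad_1 [(array([373., 233.]), 0.53), (array([329., 232.]), 0.41), (array([418., 228.]), 0.41)]
side stand_seat [(array([250., 150.]), 0.75)]
side pad_1 [(array([318., 312.]), 0.43)]
```

```bash
python3 - <<'E'
from h import *
snap=snapshot('top')[:,:,::-1].copy(); cv2.imwrite('pics/t9.png',snap)
for f in ('top0','t9'):
    im=cv2.imread('pics/%s.png'%f); g=cv2.cvtColor(im,cv2.COLOR_BGR2GRAY)[220:285,180:255]
    for th in (190,200):
        k=(g>th).astype(np.uint8); n,l,s,c=cv2.connectedComponentsWithStats(k); i=1+np.argmax(s[1:,4])
        ct,_=cv2.findContours((l==i).astype(np.uint8),cv2.RETR_CCOMP,cv2.CHAIN_APPROX_NONE)
        o=max(ct,key=cv2.contourArea); r=cv2.minAreaRect(o); p=np.array(r[0])+[180,220]; print(f,th,'rect',p.round(1),np.round(r[1],1),round(r[2],1),at_z('top',p,.1).round(4))
g=cv2.cvtColor(snap,cv2.COLOR_BGR2GRAY)
for r in range(228,276,2): print(r,' '.join('%3d'%v for v in g[r,186:246:2]))
E
```

```text
Traceback (most recent call last):
ValueError: attempt to get argmax of an empty sequence
```

```bash
python3 - <<'E'
from h import *
for f in ('top0','t9'):
    g=cv2.cvtColor(cv2.imread('pics/%s.png'%f),cv2.COLOR_BGR2GRAY); print(f)
    for r in range(228,274,2): print(r,' '.join('%3d'%v for v in g[r,188:244:2]))
E
```

```text
top0
228 150 143 148 147 150 149 148 151 150 149 149 149 154 151 152 152 154 151 152 153 149 156 152 152 153 154 147 152
230 145 151 147 150 148 151 150 152 132 131 156 152 156 153 155 154 151 150 149 149 149 148 152 144 153 150 152 152
232 152 146 149 148 145 146 169 161 104  40  28  75 118 134 160 155 158 148 155 151 146 151 151 153 146 149 147 146
234 142 138 142 145 141 141 172 169 168 175 164 128  93  37  22  83 103 138 155 149 150 144 152 147 151 151 152 146
236 146 143 145 138 140 163 168 164 170 167 166 172 172 177 163 129  94  28  24 111 119 154 162 152 150 150 148 152
238 150 147 143 144 142 166 167 168 165 169 170 166 169 168 166 170 173 177 145 121  57  31  80 107 112 154 150 150
240 140 144 148 142 146 166 167 169 167 168 166 171 168 168 170 168 169 163 173 168 184  63  15  25  49  50  68 132
242 139 142 144 143 153 170 171 166 165 164 169 165 147 140 170 172 169 168 164 171 181  17  23  14  44  49  44 119
244 144 141 141 139 162 169 172 168 166 169 172 168 172 174 109 164 168 169 167 166 128  21  31  21  51  58  17 136
246 140 142 141 132 169 169 168 169 154 177 176 175
[... 3543 characters left out ...]
  59
262 151 159 176 181 178 178 176 173 177 173 175 176 174 175 176 179 175 191  26  26  25  38  48  53  48  58  63  67
264 143 143 151 149 163 173 179 178 177 180 175 178 175 177 172 175 190 140  17  42  39  48  46  55  64  20  72  63
266 148 149 143 150 146 145 144 158 169 168 180 180 171 176 181 159  83  33  45  47  50  53  58  63  64  33  69  65
268 149 148 153 146 149 149 150 146 140 146 146 162 176 158  81  24  43  43  52  56  58  61  66  65  66  52  63  72
270 149 148 149 143 145 148 147 146 144 146 155 129  63  26  34  47  50  54  52  59  59  67  67  67  73  75  22  80
272 148 148 148 150 150 153 150 147 161 126  65  28  40  48  55  52  58  61  59  60  66  68  72  70  77  79  42  65
```

```bash
python3 - <<'E'
from h import *
g=cv2.cvtColor(cv2.imread('pics/t9.png'),cv2.COLOR_BGR2GRAY)[238:264,194:226]
n,l,s,c=cv2.connectedComponentsWithStats((g<115).astype(np.uint8))
for a,b in zip(s[1:],c[1:]):
    if a[4]>80: print(a,b+[194,238],at_z('top',b+[194,238],.1))
print('flange top0 arc', at_z('top',(209.5,250.5),.108))
# side: hole
im=snapshot('side'); gg=cv2.cvtColor(im,cv2.COLOR_RGB2GRAY)[110:180,220:280]; print(proj('side',[.4847,.3957,.1]))
n,l,s,c=cv2.connectedComponentsWithStats((gg<100).astype(np.uint8))
for a,b in zip(s[1:],c[1:]):
    if 60<a[4]<600: print('side',a,b+[220,110],at_z('side',b+[220,110],.1))
st(); q=fix([.485,.396,0]); to(q[0],q[1],.2738)
E
```

```text
[  8   5  16  16 203] [209.80295567 250.69950739] [0.48543597 0.39716752 0.1       ]
flange top0 arc [0.48591613 0.39582042 0.108     ]
[245.86071351 132.18241931]
side [ 32   0  28  15 260] [266.16153846 114.46923077] [0.56250246 0.46147847 0.1       ]
t 36.82 grip fix [-0.1066  0.2755  0.2732] world [0.42   0.2535 0.2732] F [ 0.5  1.  -2.6] w 0.0186 tilt/yaw [[0.0, -0.0, -1.0], [0.068, -0.998, 0.0]]
tool delta [-0.0006 -0.1378 -0.0746]
```

```bash
python3 -m creep '[{"wx":0,"wy":0,"wz":0,"x":0,"y":-0.0346,"z":-0.0187,"gripper":0.01},{"wx":0,"wy":0,"wz":0,"x":0,"y":-0.0346,"z":-0.0187,"gripper":0.01},{"wx":0,"wy":0,"wz":0,"x":0,"y":-0.0346,"z":-0.0187,"gripper":0.01},{"wx":0,"wy":0,"wz":0,"x":0,"y":-0.0346,"z":-0.0187,"gripper":0.01},{"wx":0,"wy":0,"wz":0,"x":0,"y":0,"z":0,"gripper":0.01},{"wx":0,"wy":0,"wz":0,"x":0,"y":0,"z":0,"gripper":0.01},{"wx":0,"wy":0,"wz":0,"x":0,"y":0,"z":0,"gripper":0.01},{"wx":0,"wy":0,"wz":0,"x":0,"y":0,"z":0,"gripper":0.01}]'
python3 - <<'E'
from h import *
st(); q=fix([.4852,.3964,0]); to(q[0],q[1],.139)
g=cv2.cvtColor(snapshot('top'),cv2.COLOR_RGB2GRAY); t=cv2.imread('pics/t9.png',0)
for r in (234,240,262,268): print(r,' '.join('%3d'%v for v in g[r,188:244:2]))
E
```

```text
clock: 37.48
tool_pos: [0.4846, 0.3965, 0.4283]
orientation: [0.024, 0.707, 0.024, -0.707]
wrist_force: [0.2, 0.1, -3.2]
width: 0.0185
t 37.48 grip fix [-0.0321  0.4137  0.2736] world [0.4846 0.3965 0.2736] F [ 0.2  0.1 -3.2] w 0.0185 tilt/yaw [[0.0, 0.0, -1.0], [0.068, -0.998, -0.0]]
tool delta [ 0.1346  0.0002 -0.0005]
234 158 156 157 159 159 154 183 184 187 191 179 142 109  48  27  95 115 157 169 164 166 160 161 166 166 162 164 162
240 163 154 149 122 143 147 185 141 130 138 138 125 180 182 187 179 180 185 184 185 197  75  14  31  49  61  79 138
262  22  19  17  23  21  13  29 147 131 138 140 136 137 129 164 118 106 119  34  29  26  58  61  59 135 142 138 140
268  78  89  19  20  14  13  21  15  66  91  94 143 154 185 185 184 178  40  30  40  23  27  22 116 138 145 137 145
```

```bash
python3 -m creep '[{"wx":0,"wy":0,"wz":0,"x":0.02,"y":0,"z":-0.0003,"gripper":0.01},{"wx":0,"wy":0,"wz":0,"x":0.025,"y":0,"z":0,"gripper":0.01},{"wx":0,"wy":0,"wz":0,"x":0.025,"y":0,"z":0,"gripper":0.01},{"wx":0,"wy":0,"wz":0,"x":0.02,"y":0,"z":0,"gripper":0.01},{"wx":0,"wy":0,"wz":0,"x":0.01,"y":0,"z":0,"gripper":0.01},{"wx":0,"wy":0,"wz":0,"x":0,"y":0,"z":0,"gripper":0.01}]'
python3 -m creep '[{"wx":0,"wy":0,"wz":0,"x":0.01,"y":0,"z":0,"gripper":0.01},{"wx":0,"wy":0,"wz":0,"x":0.01,"y":0,"z":0,"gripper":0.01},{"wx":0,"wy":0,"wz":0,"x":0.007,"y":0,"z":0,"gripper":0.01},{"wx":0,"wy":0,"wz":0,"x":0,"y":0,"z":0,"gripper":0.01},{"wx":0,"wy":0,"wz":0,"x":0,"y":0,"z":0,"gripper":0.01}]'
python3 -m creep '[{"wx":0,"wy":0,"wz":0,"x":0.004,"y":0,"z":0,"gripper":0.01},{"wx":0,"wy":0,"wz":0,"x":0.002,"y":0,"z":0,"gripper":0.01},{"wx":0,"wy":0,"wz":0,"x":0,"y":0,"z":0,"gripper":0.01},{"wx":0,"wy":0,"wz":0,"x":0,"y":0,"z":0,"gripper":0.01}]'
python3 -c "
from h import *
st()"
```

```text
clock: 38.03
tool_pos: [0.4845, 0.397, 0.3263]
orientation: [-0.025, -0.706, -0.024, 0.707]
wrist_force: [-0.3, 0.2, -3.0]
width: 0.0183
clock: 38.45
tool_pos: [0.4847, 0.3978, 0.3007]
orientation: [-0.025, -0.707, -0.025, 0.707]
wrist_force: [-0.4, -0.3, -3.4]
width: 0.0185
clock: 38.78
tool_pos: [0.4847, 0.3978, 0.2948]
orientation: [-0.025, -0.707, -0.025, 0.707]
wrist_force: [0.8, -0.4, -3.1]
width: 0.0182
t 38.78 grip fix [-0.0319  0.415   0.1401] world [0.4847 0.3978 0.1401] F [ 0.8 -0.4 -3.1] w 0.0182 tilt/yaw [[-0.0, 0.0, -1.0], [0.07, -0.998, -0.0]]
```

```bash
python3 -m creep '[{"wx":0,"wy":0,"wz":0,"x":0.001,"y":0.0013,"z":0,"gripper":0.01},{"wx":0,"wy":0,"wz":0,"x":0,"y":0,"z":0,"gripper":0.01},{"wx":0,"wy":0,"wz":0,"x":0,"y":0,"z":0,"gripper":0.01}]'
python3 -m creep '[{"wx":0,"wy":0,"wz":0,"x":0.001,"y":0,"z":0,"gripper":0.01},{"wx":0,"wy":0,"wz":0,"x":0,"y":0,"z":0,"gripper":0.01},{"wx":0,"wy":0,"wz":0,"x":0,"y":0,"z":0,"gripper":0.01}]'
python3 -m creep '[{"wx":0,"wy":0,"wz":0,"x":0.001,"y":0,"z":0,"gripper":0.01},{"wx":0,"wy":0,"wz":0,"x":0,"y":0,"z":0,"gripper":0.01},{"wx":0,"wy":0,"wz":0,"x":0,"y":0,"z":0,"gripper":0.01}]'
python3 -c "
from h import *
st()"
```

```text
clock: 39.03
tool_pos: [0.4848, 0.3964, 0.2939]
orientation: [0.025, 0.707, 0.025, -0.707]
wrist_force: [-0.3, 0.4, -3.4]
width: 0.0187
clock: 39.28
tool_pos: [0.4847, 0.3965, 0.2938]
orientation: [0.025, 0.707, 0.025, -0.706]
wrist_force: [-3.2, -3.8, 6.2]
width: 0.0186
clock: 39.53
tool_pos: [0.4847, 0.3965, 0.2937]
orientation: [0.025, 0.707, 0.025, -0.706]
wrist_force: [-7.9, -7.2, 14.2]
width: 0.0183
t 39.53 grip fix [-0.0318  0.4137  0.139 ] world [0.4849 0.3966 0.139 ] F [-7.9 -7.2 14.2] w 0.0183 tilt/yaw [[0.001, 0.001, -1.0], [0.07, -0.998, -0.001]]
```

```bash
python3 -m creep '[{"wx":0,"wy":0,"wz":0,"x":-0.0015,"y":0,"z":0,"gripper":0.01},{"wx":0,"wy":0,"wz":0,"x":0,"y":0,"z":0,"gripper":0.03},{"wx":0,"wy":0,"wz":0,"x":0,"y":0,"z":0,"gripper":0.05},{"wx":0,"wy":0,"wz":0,"x":0,"y":0,"z":0,"gripper":0.08},{"wx":0,"wy":0,"wz":0,"x":0,"y":0,"z":0,"gripper":0.08},{"wx":0,"wy":0,"wz":0,"x":0,"y":0,"z":0,"gripper":0.08},{"wx":0,"wy":0,"wz":0,"x":-0.01,"y":0,"z":0,"gripper":0.08},{"wx":0,"wy":0,"wz":0,"x":-0.025,"y":0,"z":0,"gripper":0.08}]'
python3 -m creep '[{"wx":0,"wy":0,"wz":0,"x":-0.03,"y":0,"z":0,"gripper":0.08},{"wx":0,"wy":0,"wz":0,"x":-0.03,"y":0,"z":0,"gripper":0.08},{"wx":0,"wy":0,"wz":0,"x":-0.03,"y":0,"z":0,"gripper":0.08},{"wx":0,"wy":0,"wz":0,"x":0,"y":0.005,"z":0.023,"gripper":0.08},{"wx":0,"wy":0,"wz":0,"x":0,"y":0.005,"z":0.023,"gripper":0.08},{"wx":0,"wy":0,"wz":0,"x":0,"y":0,"z":0,"gripper":0.08},{"wx":0,"wy":0,"wz":0,"x":0,"y":0,"z":0,"gripper":0.08},{"wx":0,"wy":0,"wz":0,"x":0,"y":0,"z":0,"gripper":0.08}]'
python3 - <<'E'
from h import *
st(); m=camera_model('wrist'); save('p9','wrist')
for d in find_in('probe','wrist'): print(np.round(d['pixel']),round(d['conf'],2),at_z('wrist',d['pixel'],.14,m).round(3))
im=cv2.imread('pics/p9.png'); g=cv2.GaussianBlur(cv2.cvtColor(im,cv2.COLOR_BGR2GRAY),(3,3),0)
print('pred flange c',proj('wrist',[.4848,.396,.106],m),'shank top',proj('wrist',[.4848,.396,.162],m))
for r in range(92,196,4): print(r,' '.join('%3d'%v for v in g[r,250:362:4]))
t=cv2.cvtColor(snapshot('top'),cv2.COLOR_RGB2GRAY)
for r in range(232,272,3): print(r,' '.join('%3d'%v for v in t[r,188:244:2]))
E
```

```text
clock: 40.2
tool_pos: [0.4845, 0.3963, 0.326]
orientation: [-0.026, -0.705, -0.024, 0.708]
wrist_force: [-0.3, -0.3, 0.5]
width: 0.0805
clock: 40.87
tool_pos: [0.4398, 0.3834, 0.4189]
orientation: [0.025, 0.707, 0.025, -0.706]
wrist_force: [0.7, -0.2, 0.0]
width: 0.0802
t 40.87 grip fix [-0.0775  0.4038  0.2642] world [0.44   0.3834 0.2642] F [ 0.7 -0.2  0. ] w 0.0802 tilt/yaw [[0.001, 0.0, -1.0], [0.07, -0.998, -0.0]]
[179. 136.] 0.94 [0.488 0.502 0.14 ]
[360.  14.] 0.93 [0.595 0.359 0.14 ]
[309. 137.] 0.72 [0.491 0.391 0.14 ]
[266.   8.] 0.65 [0.595 0.433 0.14 ]
pred flange c [304.3672881  139.51538705] shank top [301.59057053 148.17741211]
92 191 190 191 190 192 165 218 217 218 218 217 217 217 217 216 217 217 217 217 209 198 194 194 195 194 195 195 196
96 192 191 190 190 183 213 217 217 217 217 216 217 216 217 217 217 218 217 217 217 218 216 206 195 194 194 193 194
100 187 187 188 188 144 217 216 217 217 217 217 216 216 217 217 217 217 217 217 217 217 217 218 217 213 200 191 190
104 186 187 188 190 164 218 217 217 218 217 217 218 218 216 218 217 217 218 217 218 217 218 217 218 217
[... 3488 characters left out ...]
 152
256   2  34 178 182 179 179 179 187 194 143 130 139 134 123 165 151 185 179 183  22  25  42  53  58  50 130 152 155
259   5   9  42 192 186 182 184 170 130 131 132 130 125  96 127 123 184 183  97  27  28  57  60  56  11 141 157 157
262   6  22   5   6  86  91  29  37  14  59 152 127 105 113 116  59  80 200  36  25  26  57  53  60 137 148 160 152
265  22  17  12   7   2  51  20  17   9   1  83  10  19   0   0   2   7  90  24  28  56  59  56  23 104 155 142 138
268  34  28  20  25  17   7  29  39  39  37  79  48  83  30  29   1  21  30  30  28  30  30  31  59  70 129 137 138
271  18  17  19  20  19  14  32  23  22  27  54  32  39  13   0   1   0  94  77  73  58  44  33  77  76 133 133 140
```

```bash
python3 - <<'E'
from h import *
snapshot('top'); print('lug',[(np.round(d['pixel']),round(d['conf'],2)) for d in find_in('clamp_a_lug','top')],'tray',[(np.round(d['pixel']),round(d['conf'],2)) for d in find_in('tray','top')])
print(sign_off())
E
```

```text
lug [(array([325., 205.]), 0.56)] tray [(array([475., 255.]), 0.97), (array([418., 229.]), 0.48)]
the job is handed in; nothing more can be done
None
```

I finished the job and handed it in at about 41 s of robot time. `sign_off` gives no verdict, so what follows is my own checking.

**Clamps:** Three clamps were present; the leftmost socket was empty.
- **Sound (sockets 2 and 3):** Both arms went fully back, to about 2.6 rad in the pictures, and I left them in their sockets.
- **Bound (socket 4):** Its arm stopped at about 2.1–2.2 rad. I lifted the clamp out and stood it in the reject tray. Afterwards the wrist camera saw the top of its lug within 2 pixels of where an upright clamp would show it.

**Probe:** The tip touched all four rest buttons from left to right, pressing with about 1.6–2 N each time. I then hung it back in its stand. It seated at the same height as when I picked it up, and the wrist camera showed its flange and shank where they were before. The stand had not moved.

**Checks that disagreed or were missing:**
- **Top camera:** It read about 4 mm off in y compared with the wrist camera, so I trusted the wrist camera.
- **Clamp position:** The lugs sit about 23 mm nearer the robot than the socket centres, so I worked from the positions I measured.
- **Picture limit:** The viewer refused my last picture, so I judged the placed clamp and the re-hung probe from pixel values, not by eye.
- **Final detector run:** It found only one lug in the top view, with a low confidence of 0.56. The sound arms and the stuck arm were not measured again at the end.

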